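# Latch the split bush clamp shut

### The job

Close the draw latch on the bush clamp: take the loop by its knob, bring its cross bar over the keeper and down behind it, and, keeping hold, draw it back under the hook until you feel it bear snugly but lightly on the keeper, and keep it so for a moment before letting go. Then press the black lever down over centre until it lies fully down and the loose half is drawn in, without hauling on the loop or forcing the lever against its stop, and let go; leave the other things on the bench alone.

Things in the scene. Friction and masses are not known exactly. Their poses are not given: they have to be found in the camera images.
- clamp: Bench clamp, 120 x 300 mm dark base, two aluminium halves 90 wide (tops 56 high; pins and bar lie across, along x); fixed to the bench. Origin: centre of its underside; y runs along the latch from lever to keeper, z up, x across. Lever pivot at y 0, z 86; its pin cheeks span x -12..12. Halves are 10 mm apart when open.
- jaw: The clamp's loose half, 90 x 85 mm; slides toward the lever (-y) at most 14 mm against a spring (12 N preload, then 6 N/mm). Origin 82.5 mm in y and 16 mm in z from the clamp's when open, same axes. On top stands the keeper, 24 wide, screw-adjusted: up to 2.5 mm nearer or farther in y than told here and in the next entries: feel for it.
- keeper_seat (a point): Nominal place (does not follow the hidden +-2.5 mm screw setting) of the cross bar's centre when seated: fixed to the jaw at y 1, z 58.5. The post's face is 3.5 mm to -y of it; the hook lip juts 5 mm to +y from that face, underside 9.5 mm and top 13.5 mm above this point; the floor is 3.5 mm below it and runs 12.5 mm to +y. The bar enters from +y under the lip.
- lever (a joint): Angle of the black lever, rad: 0 = fully down, pointing to -y (hard stop); grows as it is raised, 1.57 upright, stop at 2.1 leaning to the keeper. Stays where left (friction 0.1 N m). With the loop hooked it grows heavy (up to about 0.8 N m) from where the loop is taut (1.0 to 1.5), passes centre near 0.2 and snaps down.
- lever_grip (a point): Middle of the lever's outer (upper when down) face, 75 mm out from the pivot and 10 mm off the line through the pivot. The black grip is 22 mm wide, 12 thick and runs from 34 to 96 mm out.
- loop: Steel wire loop, 47 mm wide, side rods 6 thick. Origin on its hinge on the lever: with the lever down, 21.6 mm to -y of and 3.9 below the lever's pivot; it turns with the lever. Its y runs from hinge to cross bar (98.2 mm), z is the side where the knob stands. Stays where left (0.06 N m): dragging it and the lever along by the knob takes some 8 N. It must not bear on the keeper with over 20 N.
- loop_bar (a point): Centre of the loop's cross bar, 7 mm thick, along x: the part to seat in the keeper. 98.2 mm from the loop's hinge along its y.
- loop_knob (a point): Centre of the barrel knob on the loop, 13 mm thick, 16 mm wide across x (grip it across x from above; the loop may pivot in the grip). 14 mm in y and 30 mm in z beyond the cross bar's centre in the loop's axes, on a 7 mm stem.
- spanner: Bystander: steel spanner, 190 mm, lying. Origin under its centre.
- bush: Bystander: black flanged bush, 52 mm wide, 45 high. Origin under its centre.
- oil: Bystander: white oil bottle, 52 mm wide, 120 high. Origin under its centre.
- tray: Bystander: open steel tray, 140 x 100 x 35 mm. Origin under its centre.

How it is judged:
On the way:
1. the fingers hold the loop with its cross bar under the keeper's hook, bearing on the keeper with 3 to 20 N for 0.3 s, the lever still up (z of loop_bar in the frame of jaw between 0.053 and 0.067 m and y of loop_bar in the frame of jaw between -0.005 and 0.006 m and contact force between loop and jaw between 3 and 20 N and contact force between the fingers and loop above 0.5 N and value of joint lever above 0.8 rad), for 0.3 s.
At the end, for the whole second after the job is handed in: The lever lies fully down (under 0.08 rad), the loop's cross bar sits under the hook of the keeper, the loose half is drawn in by at least 3 mm, and everything is let go and at rest (value of joint lever below 0.08 rad and y of jaw in the frame of clamp below 0.0795 m and linear speed of loop below 0.02 m/s and z of loop_bar in the frame of jaw between 0.053 and 0.067 m and y of loop_bar in the frame of jaw between -0.005 and 0.006 m); the robot touches nothing.
It fails at once if the held loop is hauled or rammed against the keeper or jaw with over 30 N (contact force between the fingers and loop above 0.5 N and contact force between loop and jaw above 30 N).
It fails at once if the lever is pressed with over 40 N (contact force between the fingers and lever_c1 above 40 N).
It fails at once if a bystander is moved by over 25 mm (distance of any of spanner, bush, oil, tray from where it was at the start of the episode above 0.025 m).
It also fails if it takes over 67 s, if anything falls off the work surface, if the arm or the gripper's body presses on something with over 40 N, if the wrist force passes 120 N, or if a joint passes its speed limit or range.

### The arm

A 6-joint arm with a two-finger parallel gripper is mounted at the origin on the work surface. World frame = base frame: x ahead of the robot, y to its left, z up, the work surface at z = 0. Lengths are in m, angles in rad, forces in N, time in s.
With the tool pointing down it reaches from about 0.375 to 0.9 m from the base axis. Payload 3.1 kg.
Tool frame: the origin (TCP) lies on the centre line of the jaws, within the pads' length; the fingertips stand 19 mm ahead of it and the grasp point (between the pads) is the TCP; z points along the fingers, y is the direction in which the jaws open and shut (so a half turn about z gives the same grasp; the last joint's range is limited). The gripper opens to 87 mm and grips with 3 to 60 N. Pads are 19 mm wide; open, the fingers measure 117 mm over their backs; the gripper's body (75 mm by 190 mm) begins 51 mm behind the grasp point.
Start: joints at [-1.438, 0.527, 1.433, -0, 1.181, -0.178], TCP at [0.191, -0.595, 0.242] pointing down, gripper open.
Joint ranges: [-3.08, 3.08], [-0.75, 2.2], [0.22, 2.44], [-1.43, 4.57], [0, 2.65], [-2.85, 2.85]. Speed limits (rad/s): [2.79, 2.79, 3.14, 3.14, 3.14, 3.14].

### API

Orientations are given as a unit quaternion [w, x, y, z].
In Python, from station import arm gives the robot as it stands.
- The arm moves only by the shell command python3 -m jog 'ROWS' [FORCE]. ROWS is JSON, a list of rows, each an object with "translation": the shift along the tool's x, y, z in m, a list of three; "turn": the turn about the tool's z in rad; "gripper": the gripper command: -1 is fully open, 1 is shut, values between are in proportion. A call has 1 to 10 rows; each row is the pose to reach, as a shift and turn from the pose commanded when the call began, along the tool's axes at that moment; what a row does not reach only later rows make up. A row lasts 1/10 s, in which the tool goes at most 50 mm and 8.59 degrees, less where a joint would pass 70% of its speed; a pose out of reach is approached as far as the arm can. A call with a gripper value outside its range is refused whole. The fingers move at their own pace and stop on an object; FORCE is the grip in N (left out, the last holds). Time passes only in rows, so rows that repeat a pose let the fingers close. It gives the time, the measured TCP pose, the force and the opening at its end, in the units of the state.
- arm.state(): the state, without advancing time (a new reading comes with each control period).
- arm.read_camera(name): name is "side" or "top" or "wrist"; returns a dict with "img" (400x640x3 uint8, blue, green, red), "fx", "fy", "cx", "cy" (pixels), "T" (4x4, takes a point from camera to world coordinates); the wrist camera has in their place "tool_from_camera" (4x4, takes a point from camera to tool coordinates, whose origin is the TCP and whose axes are the flange's). Camera axes: x right, y down, z forward; pixel columns grow to the right and rows downward; lengths in m; the calibration is good to about 2 mm. The wrist camera is an equidistant fisheye: a pixel r from the principal point sees the ray r / f radians off the axis. A picture is of the moment at which its call begins: read the wrist's pose just before it. There is no depth.
- arm.close_job(): hands the job in, once; it reports no verdict.
Trained networks look in the newest picture that a camera, given by its name, has taken for a name from the list of things; names that differ only in an ending like _2 or _b are one class to them, and where a whole thing is asked for, a point or a joint stands for the part that bears it (a point fixed in the world has none). Each returns a list of dicts, best first, with "score" (0 to 1); they miss things now and then, are a little off and sometimes report something else, mostly with a low value. They report only what shows in the picture. A call takes as long as a camera call.
- arm.regions_of(camera, query): "mask" (400x640 bool, what is visible of it) and "bbox" ([centre column, centre row, width, height] in pixels, round what is visible of it).
- arm.spot_point(camera, query): "at" ([column, row] in pixels: a listed point, or the origin of a listed thing).
The state is a dict: "time": time; "qpos": joint angles; "qd": joint speeds; "joint_torque": joint torques, N m; "ee_pos": TCP position; "ee_rot": TCP orientation; "contact_force": force on the tool from outside, world axes, zero at the start; "torque": the same for the moment, N m; "gripper_width": finger opening in m.
Only numpy, scipy, OpenCV 4.12 (cv2) and the standard library are available. Lean on these libraries where they do the work, as an engineer would, in place of code of your own. Each camera call takes 0.05 s, during which the arm holds its last target.

## Working session

There is one attempt and no reset: what is moved stays moved. The work goes in short steps, Python scripts to look and compute and a shell command to move; the robot and the scene stay as the last step left them, time stands still between calls to the robot, and variables do not carry over. Pictures are saved under pics/ and viewed, and the job is handed in when it is done.

```bash
ls; mkdir -p pics; python3 - <<'E'
from station import arm
import cv2
s=arm.state(); print({k:s[k] for k in s})
for c in ["side","top","wrist"]:
    r=arm.read_camera(c); cv2.imwrite(f"pics/{c}0.png",r["img"]); print(c,[r[k] for k in ("fx","fy","cx","cy")]); print(r.get("T",r.get("tool_from_camera")))
    for q in ["clamp","loop_bar","loop_knob","lever_grip","keeper_seat","loop","jaw"]:
        print(q,[(d["at"],round(d["score"],2)) for d in arm.spot_point(c,q)][:2])
E
```

```text
pics
{'time': 0.0, 'qpos': array([-1.43851430e+00,  5.28467933e-01,  1.43390941e+00, -1.67918208e-05,
        1.18140175e+00, -1.78504300e-01]), 'qd': array([ 0.00124649,  0.00062367,  0.00039848,  0.00026805, -0.00012402,
        0.00072118]), 'joint_torque': array([-2.90528851e-04, -4.40041351e+01, -1.76591778e+01,  6.31905673e-02,
        5.82204515e-02, -1.74255647e-04]), 'ee_pos': array([ 0.19105707, -0.5943471 ,  0.24056825]), 'ee_rot': array([-1.09310751e-03,  9.87949673e-01,  1.54771603e-01,  1.75014857e-05]), 'contact_force': array([0.93005126, 0.03101156, 0.07502337]), 'torque': array([-0.05918359, -0.02998598,  0.00344477]), 'gripper_width': 0.0871149098023185}
side [377.8934861278482, 377.8934861278482, 317.48805844186415, 201.14315697421034]
[[ 0.88823745 -0.2896641   0.35655146  0.30205091]
 [-0.45915759 -0.53540088  0.7088866  -0.59580166]
 [-0.01444103 -0.79337293 -0.60856458  0.63524344]
 [ 0.          0.          0.          1.        ]]
clamp [([298.2, 260.6], 0.74)]
loop_bar [([263.2, 194.6], 0.6)]
loop_knob []
lever_grip [([280.3, 203.3], 0.84)]
keeper_seat [([27
[... 401 characters left out ...]
.        ]]
clamp [([324.1, 235.7], 0.66), ([291.2, 247.8], 0.34)]
loop_bar [([292.7, 246.3], 0.69)]
loop_knob [([288.9, 248.6], 0.59)]
lever_grip [([314.4, 237.7], 0.64)]
keeper_seat [([299.0, 244.4], 0.63)]
loop [([321.4, 231.5], 0.75)]
jaw [([301.2, 247.7], 0.76)]
wrist [309.70691628693146, 309.70691628693146, 319.89649301072893, 196.6545721528396]
[[-8.80149015e-04 -9.67715306e-01 -2.52044265e-01  6.81644194e-02]
 [ 9.99999613e-01 -8.48021737e-04 -2.36089717e-04  8.38789384e-04]
 [ 1.47286180e-05 -2.52044375e-01  9.67715678e-01 -1.43794223e-01]
 [ 0.00000000e+00  0.00000000e+00  0.00000000e+00  1.00000000e+00]]
clamp []
loop_bar []
loop_knob []
lever_grip []
keeper_seat []
loop []
jaw []
```

View pics/side0.png

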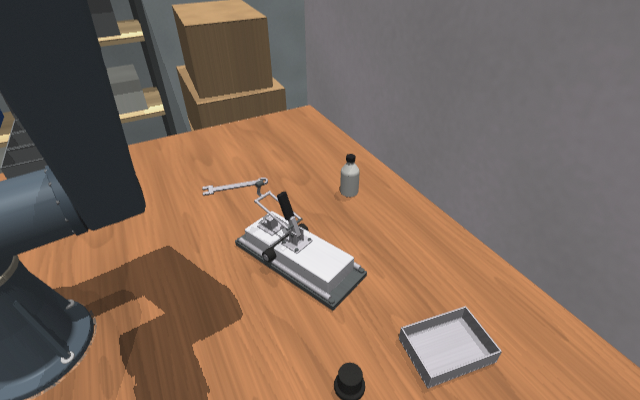

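View pics/top0.png

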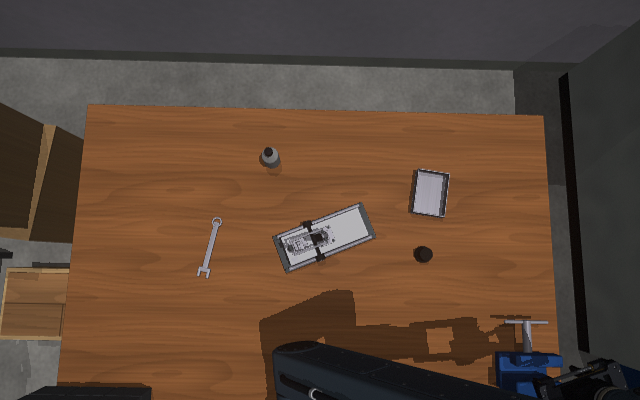

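```bash
cat > h.py <<'E'
import numpy as np, cv2
from scipy.spatial.transform import Rotation as R
from station import arm
def rot(s):
    w,x,y,z=s["ee_rot"]; return R.from_quat([x,y,z,w]).as_matrix()
def cam(name):
    s=arm.state(); r=arm.read_camera(name)
    if name=="wrist":
        Tw=np.eye(4);Tw[:3,:3]=rot(s);Tw[:3,3]=s["ee_pos"]; r["T"]=Tw@r["tool_from_camera"]
    r["fish"]=name=="wrist"; return r
def ray(r,p):
    u=(p[0]-r["cx"])/r["fx"];v=(p[1]-r["cy"])/r["fy"]
    if r["fish"]:
        t=np.hypot(u,v); k=np.sin(t)/t if t>1e-9 else 1; d=np.array([u*k,v*k,np.cos(t)])
    else: d=np.array([u,v,1.])
    d/=np.linalg.norm(d); return r["T"][:3,3],r["T"][:3,:3]@d
def onz(r,p,z):
    o,d=ray(r,p); return o+d*(z-o[2])/d[2]
def proj(r,P):
    P=np.atleast_2d(P); Q=(P-r["T"][:3,3])@r["T"][:3,:3]
    if r["fish"]:
        t=np.arctan2(np.hypot(Q[:,0],Q[:,1]),Q[:,2]); h=np.hypot(Q[:,0],Q[:,1])+1e-12
        return np.c_[r["cx"]+r["fx"]*t*Q[:,0]/h, r["cy"]+r["fy"]*t*Q[:,1]/h]
    return np.c_[r["cx"]+r["fx"]*Q[:,0]/Q[:,2], r["cy"]+r["fy"]*Q[:,1]/Q[:,2]]
E
python3 - <<'E'
from h import *
for c in ["top","side"]:
    r=cam(c)
    m=arm.regions_of(c,"clamp")[0]; print(m["bbox"],m["score"],m["mask"].sum())
    rc=cv2.minAreaRect(np.argwhere(m["mask"])[:,::-1].astype(np.float32)); 
    for p in cv2.boxPoints(rc): print(p,onz(r,p,0.0).round(3))
    x0,y0=int(m["bbox"][0]-80),int(m["bbox"][1]-60)
    cv2.imwrite(f"pics/{c}z.png",cv2.resize(r["img"][y0:y0+120,x0:x0+160],None,fx=5,fy=5,interpolation=cv2.INTER_CUBIC)); print(x0,y0)
E
```

```text
[324.9, 236.0, 103.9, 70.3] 0.9 3731
[270.82758 235.069  ] [0.531 0.137 0.   ]
[361.      199.00003] [ 0.652 -0.145  0.   ]
[376.65515 238.13797] [ 0.529 -0.195  0.   ]
[286.48273 274.20694] [0.412 0.084 0.   ]
244 176
[301.1, 246.4, 133.0, 132.5] 0.67 6725
[219.99998 234.00003] [0.398 0.14  0.   ]
[261.0716  175.81525] [0.581 0.338 0.   ]
[378.10852 258.42957] [ 0.697 -0.114  0.   ]
[337.03693 316.61435] [ 0.536 -0.207  0.   ]
221 186
```

View pics/topz.png

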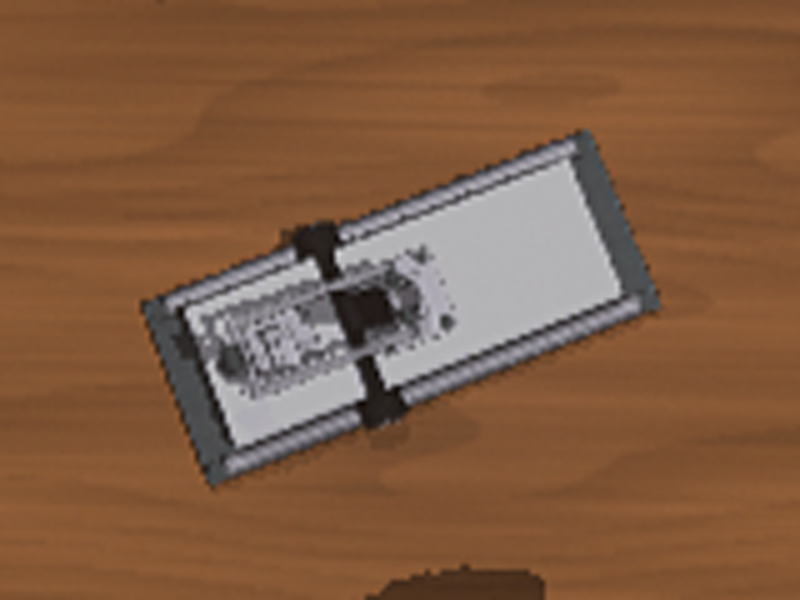

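View pics/sidez.png

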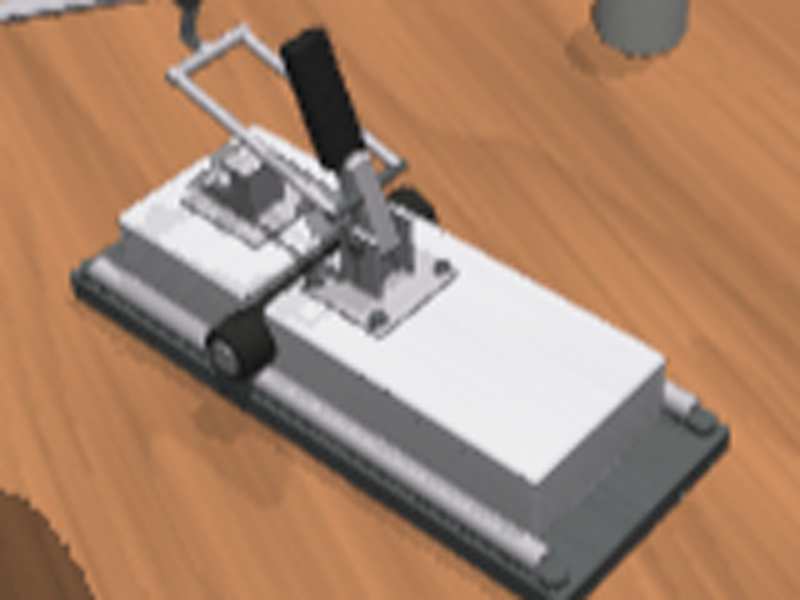

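```bash
python3 - <<'E'
from h import *
r=cam("top")
P=[onz(r,(244+a/5,176+b/5),0.012) for a,b in [(147,300),(585,130),(658,308),(213,488)]]
P=np.array(P);print(P.round(4)); c=P.mean(0)
ax=(P[0]+P[3]-P[1]-P[2]);L=np.linalg.norm(ax)/2;ax/=np.linalg.norm(ax);print(c,ax,L,np.linalg.norm(P[0]-P[3]), np.degrees(np.arctan2(-ax[0],ax[1])))
E
```

```text
[[ 0.528   0.1275  0.012 ]
 [ 0.6406 -0.1435  0.012 ]
 [ 0.53   -0.1895  0.012 ]
 [ 0.4144  0.0829  0.012 ]]
[ 0.5282377  -0.03065785  0.012     ] [-3.87182242e-01  9.22003206e-01 -3.76694421e-16] 0.2947277586987546 0.12201634551107236 22.779283482290435
```

```bash
python3 - <<'E'
from h import *
rs={c:cam(c) for c in ["top","side"]}
def tri(a,b):
    o1,d1=ray(rs["top"],a);o2,d2=ray(rs["side"],b)
    A=np.c_[d1,-d2];t=np.linalg.lstsq(A,o2-o1,rcond=None)[0];p,q=o1+t[0]*d1,o2+t[1]*d2
    return ((p+q)/2).round(4),np.linalg.norm(p-q).round(4)
print(tri((292.7,246.3),(263,195.6)),tri((288.9,248.6),(258,188)),tri((314.4,237.7),(285.3,203.3)))
for c in rs:
  for q in ["loop_bar","loop_knob","lever_grip"]: print(c,q,[(d["at"],round(d["score"],2)) for d in arm.spot_point(c,q)][:2])
E
python3 -m jog '[{"translation":[0.04,-0.04,-0.02],"turn":-0.15,"gripper":-1},{"translation":[0.07,-0.07,-0.04],"turn":-0.3,"gripper":-1},{"translation":[0.1,-0.1,-0.06],"turn":-0.45,"gripper":-1},{"translation":[0.13,-0.13,-0.08],"turn":-0.6,"gripper":-1},{"translation":[0.16,-0.165,-0.09],"turn":-0.75,"gripper":-1},{"translation":[0.19,-0.2,-0.09],"turn":-0.9,"gripper":-1},{"translation":[0.22,-0.23,-0.09],"turn":-1.05,"gripper":-1},{"translation":[0.25,-0.26,-0.09],"turn":-1.2,"gripper":-1},{"translation":[0.28,-0.29,-0.09],"turn":-1.35,"gripper":-1},{"translation":[0.31,-0.32,-0.09],"turn":-1.5,"gripper":-1}]'
```

```text
(array([0.4957, 0.0602, 0.1371]), np.float64(0.0026)) (array([0.489 , 0.0694, 0.1542]), np.float64(0.0032)) (array([0.522 , 0.    , 0.1465]), np.float64(0.0063))
top loop_bar [([291.0, 248.8], 0.46)]
top loop_knob []
top lever_grip [([315.8, 238.8], 0.91)]
side loop_bar [([261.7, 197.0], 0.84)]
side loop_knob [([256.3, 182.6], 0.86)]
side lever_grip [([282.9, 201.7], 0.74), ([261.9, 195.3], 0.55)]
time: 2.85
ee_pos: [0.389, -0.194, 0.3319]
ee_rot: [0.001, 0.615, 0.788, 0.0]
contact_force: [0.3, -0.9, 0.3]
gripper_width: 0.0867
```

```bash

python3 -m jog '[{"translation":[0.036,0.03,0],"turn":-0.15,"gripper":-1},{"translation":[0.072,0.06,0],"turn":-0.15,"gripper":-1},{"translation":[0.108,0.09,0],"turn":-0.15,"gripper":-1},{"translation":[0.144,0.12,0],"turn":-0.15,"gripper":-1},{"translation":[0.18,0.15,0],"turn":-0.15,"gripper":-1},{"translation":[0.2,0.165,0],"turn":-0.15,"gripper":-1},{"translation":[0.2,0.165,0],"turn":-0.15,"gripper":-1},{"translation":[0.2,0.165,0],"turn":-0.15,"gripper":-1}]'
python3 - <<'E'
from h import *
r=cam("wrist");cv2.imwrite("pics/w1.png",r["img"])
np.save("w1T.npy",r["T"])
for q in ["loop_bar","loop_knob","lever_grip","keeper_seat","clamp","jaw","loop"]: print(q,[(d["at"],round(d["score"],2)) for d in arm.spot_point("wrist",q)][:2])
r=cam("side");cv2.imwrite("pics/s1.png",r["img"])
r=cam("top");cv2.imwrite("pics/t1.png",r["img"])
E
```

```text
time: 3.65
ee_pos: [0.5009, 0.0381, 0.3314]
ee_rot: [-0.0, 0.556, 0.831, -0.0]
contact_force: [0.4, -0.6, 0.1]
gripper_width: 0.0871
loop_bar [([321.2, 160.4], 0.58)]
loop_knob [([322.2, 159.0], 0.8)]
lever_grip [([321.7, 218.2], 0.7)]
keeper_seat [([318.1, 164.6], 0.79)]
clamp [([323.0, 211.7], 0.96)]
jaw [([321.5, 160.1], 0.73)]
loop []
```

View pics/w1.png

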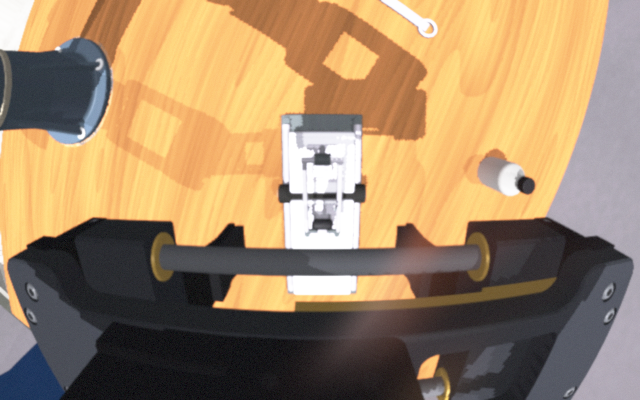

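```bash
python3 - <<'E'
import cv2
i=cv2.imread("pics/w1.png")[105:305,260:385];cv2.imwrite("pics/w1z.png",cv2.resize(i,None,fx=3,fy=3,interpolation=cv2.INTER_CUBIC))
i=cv2.imread("pics/s1.png")[175:325,215:375];cv2.imwrite("pics/s1z.png",cv2.resize(i,None,fx=4,fy=4,interpolation=cv2.INTER_CUBIC))
E
```

```text
(no output)
```

View pics/w1z.png

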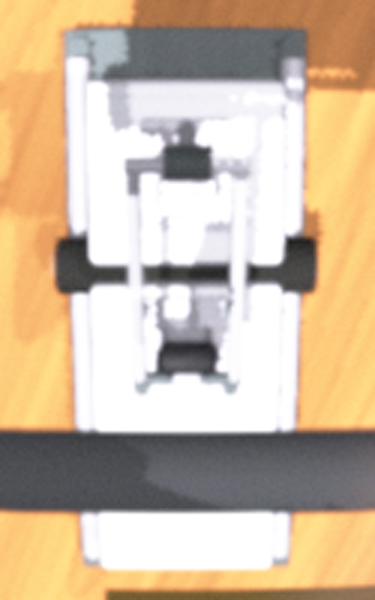

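View pics/s1z.png

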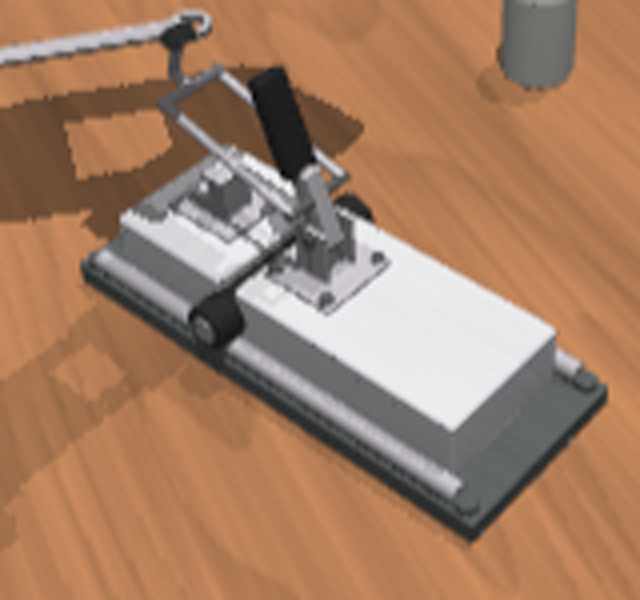

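```bash
cat > fit.py <<'E'
from h import *
from scipy.optimize import least_squares
def model(p):
    X,Y,w,th,ph=p[:5]
    ex=np.array([np.cos(w),np.sin(w),0]);ey=np.array([-np.sin(w),np.cos(w),0]);ez=np.array([0,0,1.])
    O=np.array([X,Y,0])
    u=np.array([-np.cos(th),np.sin(th)]);n=np.array([np.sin(th),np.cos(th)])
    yl=np.array([np.cos(ph),np.sin(ph)]);zl=np.array([-np.sin(ph),np.cos(ph)])
    pv=np.array([0,.086]);h=pv+.0216*u-.0039*n;b=h+.0982*yl
    pts=dict(hinge=h,bar=b,knob=b+.014*yl+.03*zl,grip=pv+.075*u+.01*n,tip=pv+.096*u+.004*n)
    W=lambda x,yz:O+ex*x+ey*yz[0]+ez*yz[1]
    return pts,W
E
cat > f1.py <<'E'
from fit import *
rs={c:cam(c) for c in ["top","side","wrist"]}
rs["wrist"]["T"]=np.load("w1T.npy")
S=lambda a,b:(215+a/4,175+b/4);T=lambda a,b:(244+a/5,176+b/5);Wz=lambda a,b:(260+a/3,105+b/3)
bz=.014
obs=[("top",T(147,300),-.06,(.15,bz)),("top",T(585,130),.06,(-.15,bz)),("top",T(658,308),-.06,(-.15,bz)),("top",T(213,488),-.06,(.15,bz))]
obs=[("top",T(147,300),.06,(.15,bz)),("top",T(585,130),.06,(-.15,bz)),("top",T(658,308),-.06,(-.15,bz)),("top",T(213,488),-.06,(.15,bz)),
("side",S(83,263),-.06,(.15,bz)),("side",S(475,525),-.06,(-.15,bz)),("side",S(607,385),.06,(-.15,bz)),
("wrist",Wz(67,30),-.06,(.15,bz)),("wrist",Wz(306,30),.06,(.15,bz)),
("side",S(183,35),0,"knob"),("top",T(232,365),0,"knob"),("wrist",Wz(187,160),0,"knob"),
("side",S(165,103),-.0205,"bar"),("side",S(217,70),.0205,"bar"),("side",S(270,78),0,"tip"),
("wrist",Wz(140,383),-.0205,"hinge"),("wrist",Wz(232,383),.0205,"hinge"),("wrist",Wz(188,358),0,"tip")]
def res(p):
    pts,W=model(p);o=[]
    for c,px,x,q in obs:
        o.append(proj(rs[c],W(x,pts[q] if isinstance(q,str) else q))[0]-px)
    return np.array(o)
best=None
for th in (1.2,1.6,2.0):
  for ph in (0,.4,.8):
    f=least_squares(lambda p:res(p).ravel(),[.528,-.031,.4,th,ph],loss="soft_l1")
    if best is None or f.cost<best.cost:best=f
p=best.x;print(p.round(4),best.cost);
for o,e in zip(obs,res(p)):print(o[0],o[2:],e.round(1))
pts,W=model(p)
for k in pts:print(k,pts[k].round(4),W(0,pts[k]).round(4))
print("seat",W(0,(.0835,.0745)).round(4)); np.save("p.npy",p)
E
python3 f1.py
```

```text
[ 0.5325 -0.0322  0.3944  1.9203  0.2755] 15.100303783982474
top (0.06, (0.15, 0.014)) [-0.6 -0.8]
top (0.06, (-0.15, 0.014)) [ 1.4 -1.6]
top (-0.06, (-0.15, 0.014)) [ 1.5 -1.5]
top (-0.06, (0.15, 0.014)) [-0.1 -1.7]
side (-0.06, (0.15, 0.014)) [-1.5  0.4]
side (-0.06, (-0.15, 0.014)) [-0.5  1.4]
side (0.06, (-0.15, 0.014)) [0.7 0.8]
wrist (-0.06, (0.15, 0.014)) [-1.  -0.1]
wrist (0.06, (0.15, 0.014)) [ 0.4 -0.3]
side (0, 'knob') [-1.6  0.5]
top (0, 'knob') [ 0.7 -2.4]
wrist (0, 'knob') [0.4 0.6]
side (-0.0205, 'bar') [-0.7  0.8]
side (0.0205, 'bar') [-0.2  0.5]
side (0, 'tip') [-1.5 -1.7]
wrist (-0.0205, 'hinge') [-0.3 -1.3]
wrist (0.0205, 'hinge') [ 1.3 -1.4]
wrist (0, 'tip') [0.2 0.5]
hinge [0.0037 0.1076] [ 0.5311 -0.0288  0.1076]
bar [0.0982 0.1343] [0.4947 0.0585 0.1343]
knob [0.1035 0.167 ] [0.4927 0.0634 0.167 ]
grip [0.0351 0.153 ] [5.19e-01 2.00e-04 1.53e-01]
tip [0.0366 0.1748] [0.5184 0.0016 0.1748]
seat [0.5004 0.0449 0.0745]
```

```bash

python3 -m jog '[{"translation":[0.0265,0.002,0.04],"turn":0,"gripper":-0.3},{"translation":[0.0265,0.002,0.08],"turn":0,"gripper":-0.3},{"translation":[0.0265,0.002,0.12],"turn":0,"gripper":-0.3},{"translation":[0.0265,0.002,0.12],"turn":0,"gripper":-0.3}]' 25
python3 - <<'E'
from h import *
s=arm.state();print(s["ee_pos"],s["contact_force"],s["gripper_width"])
r=cam("wrist");cv2.imwrite("pics/w2.png",r["img"]);np.save("w2T.npy",r["T"])
for q in ["loop_bar","loop_knob","lever_grip","keeper_seat"]: print(q,[(d["at"],round(d["score"],2)) for d in arm.spot_point("wrist",q)][:2])
from fit import *
p=np.load("p.npy");pts,W=model(p)
for k in pts:print(k,proj(r,W(0,pts[k])))
r=cam("side");cv2.imwrite("pics/s2.png",cv2.resize(r["img"][125:275,185:345],None,fx=4,fy=4))
E
```

```text
time: 4.7
ee_pos: [0.4891, 0.0637, 0.2073]
ee_rot: [-0.005, 0.557, 0.831, -0.003]
contact_force: [-0.8, 0.1, 0.3]
gripper_width: 0.063
[0.48906939 0.06367578 0.20733324] [-0.83035089  0.12234348  0.25063307] 0.06296037005905536
loop_bar [([325.2, 220.1], 0.74)]
loop_knob [([324.5, 229.5], 0.61)]
lever_grip [([325.5, 307.4], 0.6)]
keeper_seat [([321.1, 214.5], 0.9)]
hinge [[325.58233989 306.78520463]]
bar [[326.05630185 221.12662537]]
knob [[326.45017785 229.74649702]]
grip [[325.99899515 306.76790345]]
tip [[326.18134672 322.2101843 ]]
```

View pics/w2.png

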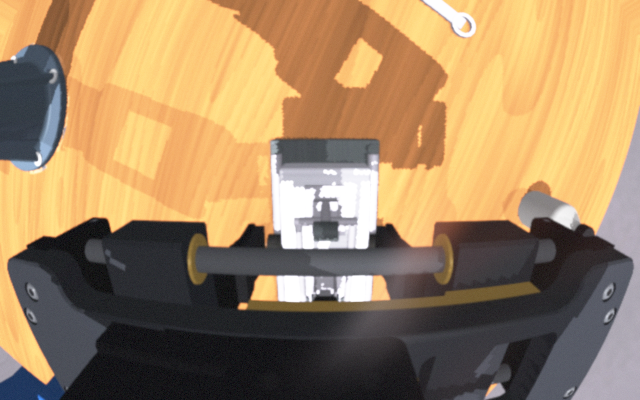

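View pics/s2.png

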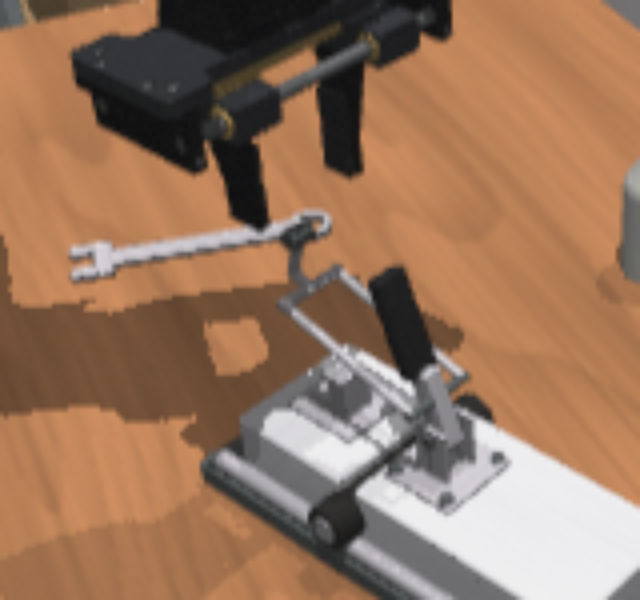

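```bash
python3 -m jog '[{"translation":[0,0.002,0.015],"turn":0,"gripper":-0.3},{"translation":[0,0.002,0.015],"turn":0,"gripper":-0.3},{"translation":[0,0.002,0.015],"turn":0,"gripper":-0.3}]'
```

```text
time: 5.3
ee_pos: [0.4952, 0.0639, 0.1975]
ee_rot: [0.001, 0.557, 0.831, 0.0]
contact_force: [-0.1, 0.0, 0.4]
gripper_width: 0.0564
```

```bash
python3 - <<'E'
from fit import *
s=arm.state();print(s["ee_pos"],s["gripper_width"])
r=cam("wrist");cv2.imwrite("pics/w3.png",cv2.resize(r["img"][130:310,220:420],None,fx=4,fy=4))
for q in ["loop_bar","loop_knob","keeper_seat"]: print(q,[(d["at"],round(d["score"],2)) for d in arm.spot_point("wrist",q)][:2])
p=np.load("p.npy");pts,W=model(p)
for k in pts:print(k,proj(r,W(0,pts[k])))
print("tcp", proj(r,s["ee_pos"]+[0,0,-.03]))
E
```

```text
[0.49518204 0.06390784 0.19751581] 0.05640508554005273
loop_bar [([318.3, 221.9], 0.81)]
loop_knob [([315.1, 231.6], 0.87)]
keeper_seat [([316.0, 214.9], 0.8)]
hinge [[318.19780197 310.05739716]]
bar [[317.01098568 222.22348178]]
knob [[316.46819347 231.82335673]]
grip [[317.5754337  311.26352501]]
tip [[317.35245987 327.90010633]]
tcp [[320.62985508 232.81672711]]
```

View pics/w3.png

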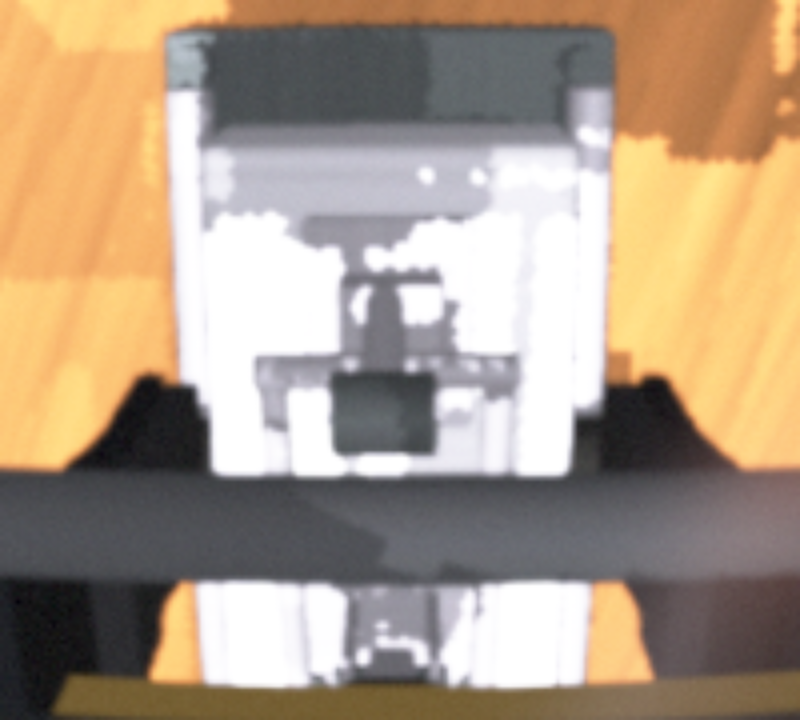

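```bash
python3 -m jog '[{"translation":[0,-0.0027,0.01],"turn":0,"gripper":-0.3},{"translation":[0,-0.0027,0.026],"turn":0,"gripper":-0.3},{"translation":[0,-0.0027,0.026],"turn":0,"gripper":-0.3},{"translation":[0,-0.0027,0.026],"turn":0,"gripper":0},{"translation":[0,-0.0027,0.026],"turn":0,"gripper":0.3},{"translation":[0,-0.0027,0.026],"turn":0,"gripper":0.5}]' 25; python3 - <<'E'
from h import *
s=arm.state();print(s["ee_pos"],s["contact_force"],s["gripper_width"])
E
python3 -m jog '[{"translation":[0,0,0],"turn":0,"gripper":0.6},{"translation":[0,0,0],"turn":0,"gripper":0.8},{"translation":[0,0,0],"turn":0,"gripper":1},{"translation":[0,0,0],"turn":0,"gripper":1},{"translation":[0,0,0],"turn":0,"gripper":1},{"translation":[0,0,0],"turn":0,"gripper":1}]' 25
python3 - <<'E'
from fit import *
r=cam("wrist");cv2.imwrite("pics/w4.png",cv2.resize(r["img"][130:310,220:420],None,fx=4,fy=4))
r=cam("side");cv2.imwrite("pics/s4.png",cv2.resize(r["img"][125:275,185:345],None,fx=4,fy=4))
E
```

```text
time: 6.1
ee_pos: [0.4927, 0.0629, 0.171]
ee_rot: [0.0, 0.557, 0.831, 0.0]
contact_force: [-0.3, -0.1, -1.1]
gripper_width: 0.0399
[0.49271661 0.06290183 0.1710138 ] [-0.26461317 -0.06813659 -1.14306595] 0.039854340661194455
time: 6.7
ee_pos: [0.4925, 0.063, 0.1707]
ee_rot: [0.0, 0.557, 0.831, 0.0]
contact_force: [0.7, 0.7, 0.2]
gripper_width: 0.0158
```

View pics/w4.png

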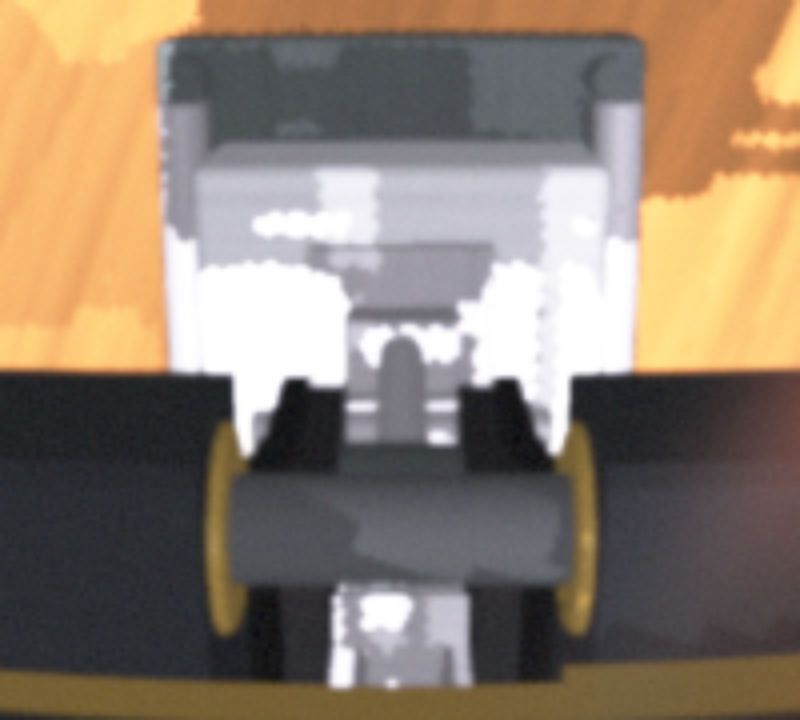

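View pics/s4.png

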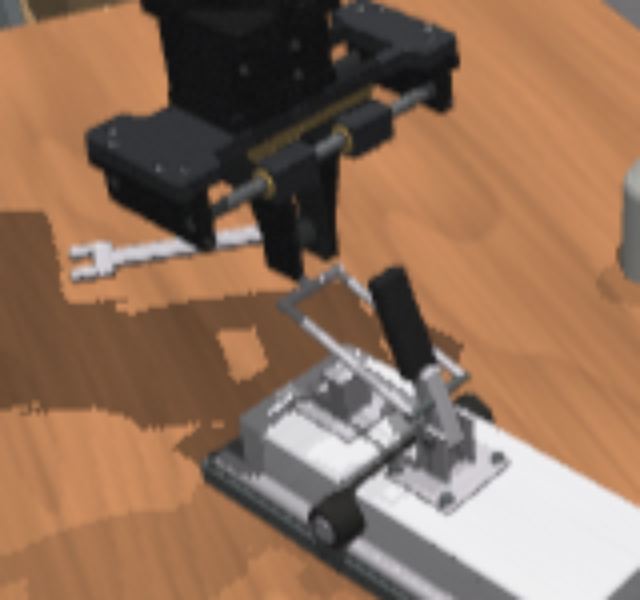

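```bash
python3 - <<'E'
from fit import *
p=np.load("p.npy");k0=model(p)[0]["knob"]
for ph in [p[4],.2,.1,0,-.1,-.15,-.2,-.25,-.3,-.322]:
    q=p.copy();q[4]=ph;m=model(q)[0];print(round(ph,3),"dy,dz",((m["knob"]-k0)*1000).round(1),"bar",(m["bar"]*1000).round(1))
E
```

```text
0.275 dy,dz [0. 0.] bar [ 98.2 134.3]
0.2 dy,dz [ 4.2 -7.7] bar [100.  127.1]
0.1 dy,dz [  8.8 -18.3] bar [101.4 117.4]
0 dy,dz [ 12.4 -29.4] bar [101.9 107.6]
-0.1 dy,dz [ 14.8 -40.7] bar [101.4  97.8]
-0.15 dy,dz [ 15.6 -46.5] bar [100.8  93. ]
-0.2 dy,dz [ 16.1 -52.3] bar [100.   88.1]
-0.25 dy,dz [ 16.3 -58.1] bar [98.9 83.3]
-0.3 dy,dz [ 16.2 -63.9] bar [97.5 78.6]
-0.322 dy,dz [ 16.1 -66.4] bar [96.9 76.6]
```

```bash
python3 -m jog '[{"translation":[0.002,0,0.004],"turn":0,"gripper":1},{"translation":[0.004,0,0.0077],"turn":0,"gripper":1},{"translation":[0.0065,0,0.013],"turn":0,"gripper":1},{"translation":[0.0085,0,0.0183],"turn":0,"gripper":1},{"translation":[0.0103,0,0.024],"turn":0,"gripper":1},{"translation":[0.012,0,0.0294],"turn":0,"gripper":1},{"translation":[0.0132,0,0.035],"turn":0,"gripper":1},{"translation":[0.0143,0,0.0407],"turn":0,"gripper":1},{"translation":[0.0143,0,0.0407],"turn":0,"gripper":1},{"translation":[0.0143,0,0.0407],"turn":0,"gripper":1}]' 25
python3 - <<'E'
from fit import *
r=cam("wrist");cv2.imwrite("pics/w5.png",cv2.resize(r["img"][130:310,220:420],None,fx=4,fy=4))
r=cam("side");cv2.imwrite("pics/s5.png",cv2.resize(r["img"][155:285,205:345],None,fx=5,fy=5,interpolation=cv2.INTER_CUBIC))
E
```

```text
time: 7.8
ee_pos: [0.4869, 0.0763, 0.1293]
ee_rot: [-0.0, 0.557, 0.831, 0.0]
contact_force: [0.4, 5.0, 1.2]
gripper_width: 0.0153
```

View pics/s5.png

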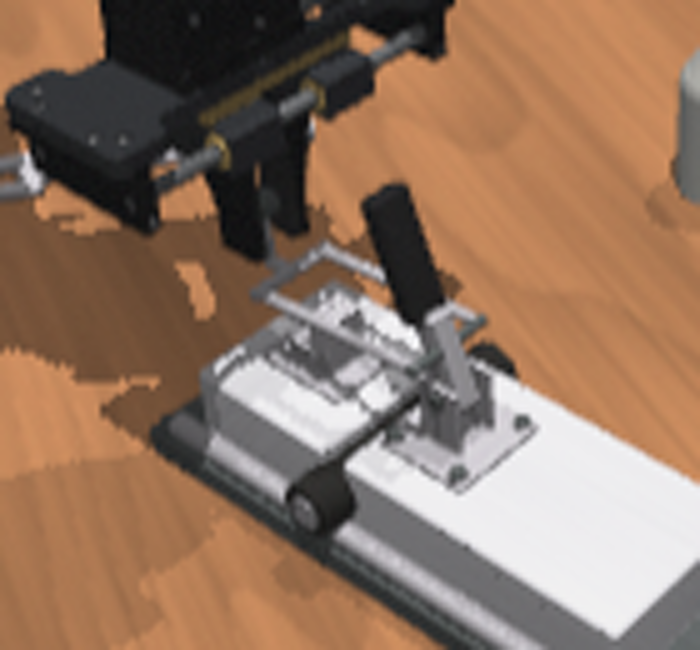

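View pics/w5.png

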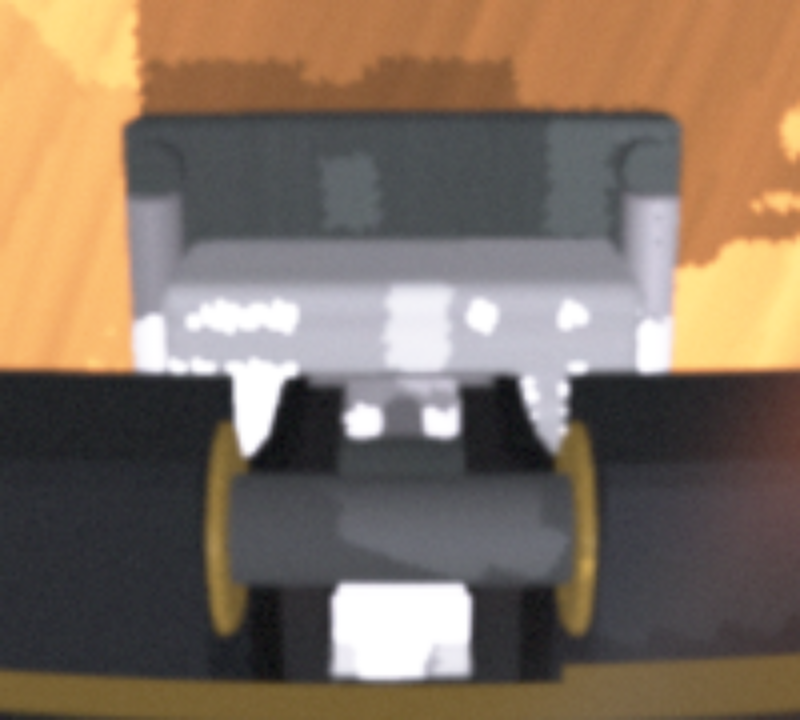

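```bash
python3 -m jog '[{"translation":[0.0008,0,0.006],"turn":0,"gripper":1},{"translation":[0.0013,0,0.012],"turn":0,"gripper":1},{"translation":[0.0015,0,0.0175],"turn":0,"gripper":1},{"translation":[0.0015,0,0.0175],"turn":0,"gripper":1},{"translation":[0.0015,0,0.0175],"turn":0,"gripper":1}]' 25
python3 - <<'E'
from fit import *
s=arm.state();p=np.load("p.npy")
w=p[2];d=s["ee_pos"]-[p[0],p[1],0];print("tcp clamp",d@[np.cos(w),np.sin(w),0],d@[-np.sin(w),np.cos(w),0],d[2],"F y",s["contact_force"]@[-np.sin(w),np.cos(w),0],s["contact_force"])
r=cam("side");cv2.imwrite("pics/s6.png",cv2.resize(r["img"][165:275,215:325],None,fx=6,fy=6,interpolation=cv2.INTER_CUBIC))
E
```

```text
time: 8.4
ee_pos: [0.4864, 0.0774, 0.112]
ee_rot: [-0.0, 0.557, 0.831, -0.0]
contact_force: [0.7, 4.0, 0.2]
gripper_width: 0.0154
tcp clamp -0.0004037465056862578 0.11887867881275896 0.11204138019487866 F y 3.4113614341523077 [0.74331065 4.00452067 0.1843188 ]
```

View pics/s6.png

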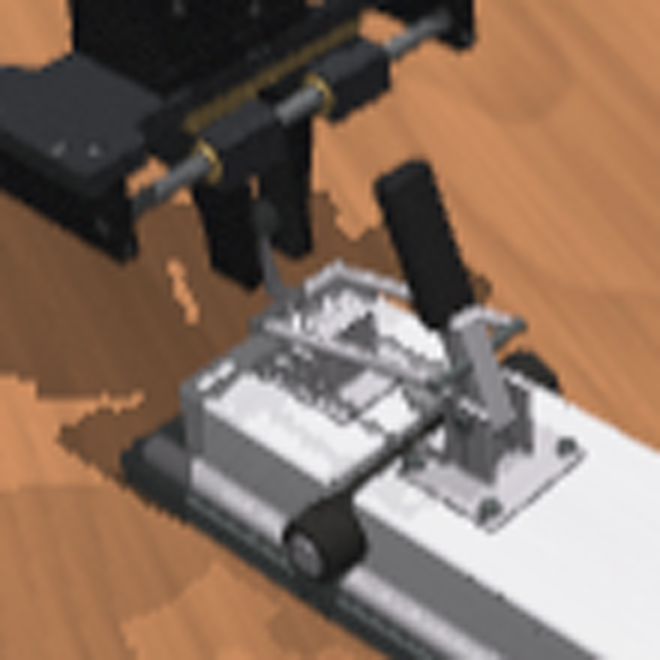

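```bash
python3 -m jog '[{"translation":[0,0,0.003],"turn":0,"gripper":1},{"translation":[-0.001,0,0.006],"turn":0,"gripper":1},{"translation":[-0.0025,0,0.007],"turn":0,"gripper":1},{"translation":[-0.004,0,0.007],"turn":0,"gripper":1},{"translation":[-0.004,0,0.007],"turn":0,"gripper":1}]' 25
cat > st.py <<'E'
from fit import *
s=arm.state();p=np.load("p.npy")
w=p[2];d=s["ee_pos"]-[p[0],p[1],0];e=np.array([-np.sin(w),np.cos(w),0])
print("t",round(s["time"],2),"tcp clamp y,z mm",(d@e*1000).round(2),(d[2]*1000).round(2),"Fy",round(s["contact_force"]@e,2),"Fz",s["contact_force"][2].round(2),"M",s["torque"].round(2))
E
python3 st.py
```

```text
time: 8.95
ee_pos: [0.4873, 0.0749, 0.1051]
ee_rot: [-0.001, 0.557, 0.83, 0.001]
contact_force: [0.8, 9.1, 1.0]
gripper_width: 0.0156
t 8.95 tcp clamp y,z mm 116.27 105.15 Fy 8.12 Fz 1.0 M [ 1.32 -0.34  0.02]
```

```bash
for i in 1 2 3; do python3 -m jog '[{"translation":[0,0,0.001],"turn":0,"gripper":1},{"translation":[0,0,0.001],"turn":0,"gripper":1}]' 25 >/dev/null; python3 st.py; done
```

```text
t 9.15 tcp clamp y,z mm 116.18 104.16 Fy 8.16 Fz 0.87 M [ 1.25 -0.28 -0.03]
t 9.35 tcp clamp y,z mm 116.09 103.18 Fy 6.8 Fz 0.53 M [ 1.21 -0.33  0.02]
t 9.55 tcp clamp y,z mm 116.0 102.18 Fy 6.56 Fz 0.29 M [ 1.1  -0.39 -0.01]
```

```bash
for i in 1 2; do python3 -m jog '[{"translation":[0,0,0.001],"turn":0,"gripper":1},{"translation":[0,0,0.001],"turn":0,"gripper":1}]' 25 >/dev/null; python3 st.py; done; python3 - <<'E'
from fit import *
r=cam("side");cv2.imwrite("pics/s7.png",cv2.resize(r["img"][195:265,235:315],None,fx=9,fy=9,interpolation=cv2.INTER_CUBIC))
r=cam("wrist");cv2.imwrite("pics/w7.png",cv2.resize(r["img"][130:310,220:420],None,fx=4,fy=4))
E
```

```text
t 9.75 tcp clamp y,z mm 115.88 101.19 Fy 6.62 Fz 1.18 M [ 1.   -0.37  0.01]
t 9.95 tcp clamp y,z mm 115.78 100.18 Fy 5.91 Fz 0.57 M [ 0.95 -0.42  0.02]
```

View pics/s7.png

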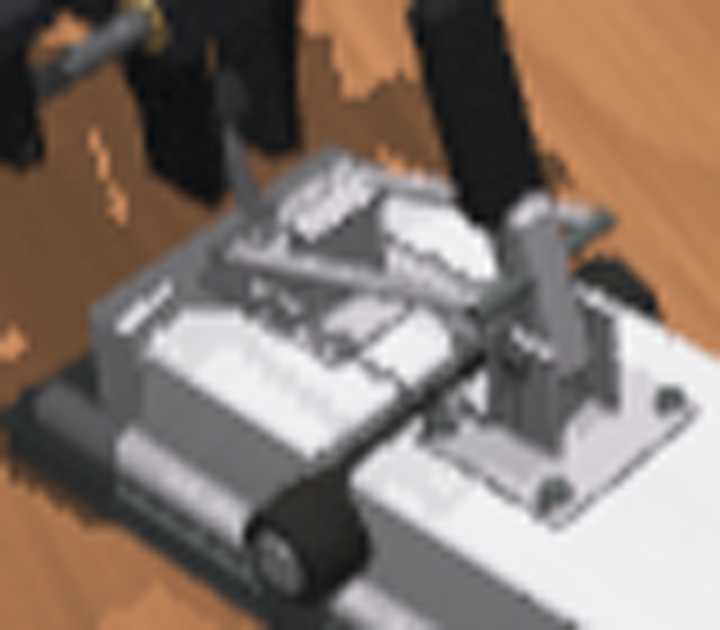

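View pics/w7.png

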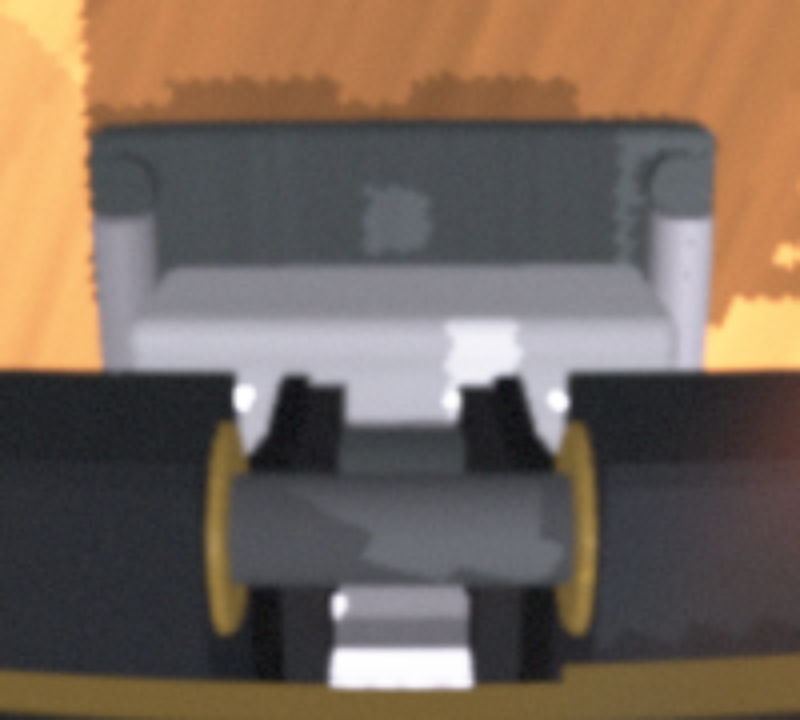

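```bash
cat > solve.py <<'E'
from fit import *
import sys
def sol(ky,kz):
    p=np.load("p.npy")
    f=least_squares(lambda v:(model([0,0,0,v[0],v[1]])[0]["knob"]-[ky,kz])*1000,[1.6,-.3])
    m=model([0,0,0,*f.x])[0];return f.x.round(3),(m["bar"]*1000).round(2),(m["hinge"]*1000).round(1)
ty,tz=map(float,sys.argv[1:3])
for oy in(-1,0,1):print(oy,sol((ty+oy)/1000,(tz-3.7)/1000))
E
python3 solve.py 115.8 100.2
python3 - <<'E'
from fit import *
p=np.load("p.npy");r=cam("side");W=model(p)[1]
f=least_squares(lambda v:proj(r,W(-.0205,v))[0]-(261.1+0,222.8),[.09,.08]);print("bar from side px",f.x)
f=least_squares(lambda v:proj(r,W(-.0205,v))[0]-(261.1-.7,222.8+.8),[.09,.08]);print("bar corr",f.x)
print(arm.spot_point("side","loop_bar")[:2],arm.spot_point("side","keeper_seat")[:2],proj(r,W(0,(.0835,.0745))),proj(r,W(0,(.093,.0745))))
E
```

```text
-1 (array([ 1.714, -0.36 ]), array([91.13, 73.35]), array([ -0.8, 107.9]))
0 (array([ 1.76, -0.36]), array([92.13, 73.35]), array([  0.2, 107.9]))
1 (array([ 1.805, -0.36 ]), array([93.14, 73.35]), array([  1.2, 107.9]))
bar from side px [0.08920119 0.07822393]
bar corr [0.09212183 0.0742392 ]
[{'at': [265.5, 221.0], 'score': 0.62}] [{'at': [269.1, 217.2], 'score': 0.79}] [[269.54157415 220.51824505]] [[266.65822972 218.83051155]]
```

```bash
for i in 1 2 3; do python3 -m jog '[{"translation":[0,0,0.0007],"turn":0,"gripper":1},{"translation":[0,0,0.0007],"turn":0,"gripper":1}]' 25 >/dev/null; python3 st.py; done
```

```text
t 10.4 tcp clamp y,z mm 115.7 99.66 Fy 5.76 Fz 2.98 M [ 0.92 -0.3   0.02]
t 10.6 tcp clamp y,z mm 115.69 99.45 Fy 5.53 Fz 7.14 M [ 0.93 -0.17 -0.02]
t 10.8 tcp clamp y,z mm 115.66 99.31 Fy 7.07 Fz 10.91 M [ 1.02 -0.03 -0.01]
```

```bash
python3 -m jog '[{"translation":[0,0,-0.0015],"turn":0,"gripper":1},{"translation":[0,0,-0.003],"turn":0,"gripper":1},{"translation":[0,0,-0.003],"turn":0,"gripper":1},{"translation":[-0.001,0,-0.003],"turn":0,"gripper":1},{"translation":[-0.002,0,-0.003],"turn":0,"gripper":1},{"translation":[-0.003,0,-0.003],"turn":0,"gripper":1},{"translation":[-0.003,0,-0.003],"turn":0,"gripper":1}]' 25 >/dev/null; python3 st.py
for i in 1 2; do python3 -m jog '[{"translation":[-0.001,0,0],"turn":0,"gripper":1},{"translation":[-0.001,0,0],"turn":0,"gripper":1}]' >/dev/null; python3 st.py; done
```

```text
t 11.5 tcp clamp y,z mm 113.25 101.03 Fy 7.27 Fz -0.03 M [ 1.29 -0.36 -0.03]
t 11.7 tcp clamp y,z mm 112.25 101.03 Fy 7.75 Fz -0.17 M [ 1.31 -0.36 -0.03]
t 11.9 tcp clamp y,z mm 111.25 101.05 Fy 6.71 Fz -1.02 M [ 1.29 -0.34  0.05]
```

```bash

for i in 1 2 3 4; do python3 -m jog '[{"translation":[-0.0007,0,0],"turn":0,"gripper":1},{"translation":[-0.0007,0,0],"turn":0,"gripper":1}]' >/dev/null; python3 st.py; done; python3 solve.py 108.5 101.05
```

```text
t 12.1 tcp clamp y,z mm 110.56 101.05 Fy 8.07 Fz 0.09 M [ 1.32 -0.37  0.05]
t 12.3 tcp clamp y,z mm 109.82 101.02 Fy 6.73 Fz 0.46 M [ 1.35 -0.31  0.12]
t 12.5 tcp clamp y,z mm 109.14 101.03 Fy 7.37 Fz -0.54 M [ 1.32 -0.37  0.04]
t 12.7 tcp clamp y,z mm 108.47 101.0 Fy 6.65 Fz 0.03 M [ 1.34 -0.38  0.07]
-1 (array([ 1.362, -0.339]), array([84.33, 73.7 ]), array([ -8.3, 106.3]))
0 (array([ 1.412, -0.342]), array([85.25, 73.78]), array([ -7.3, 106.7]))
1 (array([ 1.461, -0.345]), array([86.18, 73.85]), array([ -6.2, 107. ]))
```

```bash

for i in 1 2 3; do python3 -m jog '[{"translation":[-0.0006,0,0],"turn":0,"gripper":1},{"translation":[-0.0006,0,0],"turn":0,"gripper":1}]' >/dev/null; python3 st.py; done
```

```text
t 12.9 tcp clamp y,z mm 107.83 101.01 Fy 7.59 Fz -0.58 M [ 1.27 -0.39  0.04]
t 13.1 tcp clamp y,z mm 107.24 101.01 Fy 7.71 Fz 0.03 M [ 1.33 -0.34  0.04]
t 13.3 tcp clamp y,z mm 106.68 100.98 Fy 6.99 Fz 0.45 M [ 1.39 -0.48  0.05]
```

```bash

for i in 1 2 3; do python3 -m jog '[{"translation":[-0.0005,0,0],"turn":0,"gripper":1},{"translation":[-0.0005,0,0],"turn":0,"gripper":1}]' >/dev/null; python3 st.py; done
python3 - <<'E'
from fit import *
r=cam("side");cv2.imwrite("pics/s8.png",cv2.resize(r["img"][195:265,235:315],None,fx=9,fy=9,interpolation=cv2.INTER_CUBIC))
E
```

```text
t 13.5 tcp clamp y,z mm 106.17 100.98 Fy 6.61 Fz 0.08 M [ 1.4  -0.34  0.05]
t 13.7 tcp clamp y,z mm 105.68 101.0 Fy 7.65 Fz -0.07 M [ 1.45 -0.37 -0.  ]
t 13.9 tcp clamp y,z mm 105.22 100.99 Fy 6.95 Fz -0.35 M [ 1.44 -0.37  0.04]
```

View pics/s8.png

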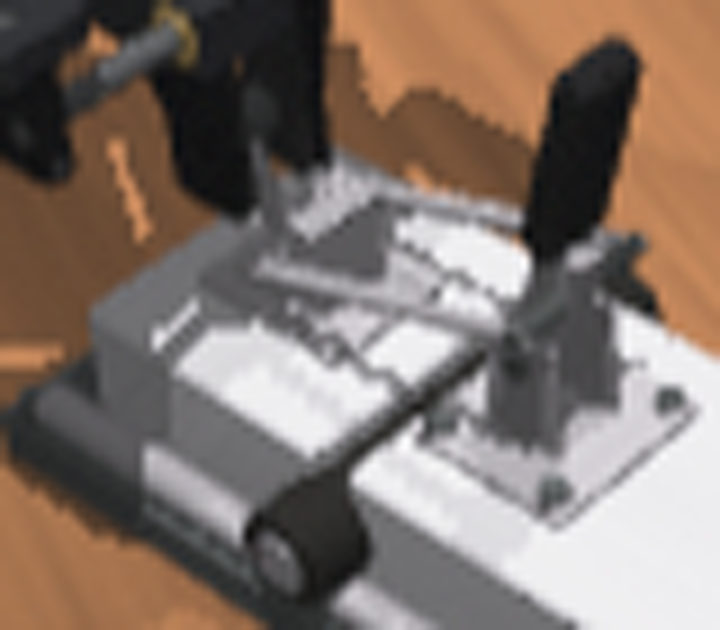

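```bash

for i in 1 2 3; do python3 -m jog '[{"translation":[-0.0005,0,0],"turn":0,"gripper":1},{"translation":[-0.0005,0,0],"turn":0,"gripper":1}]' >/dev/null; python3 st.py; done
```

```text
t 14.15 tcp clamp y,z mm 104.74 100.98 Fy 7.19 Fz 0.18 M [ 1.45 -0.39  0.03]
t 14.35 tcp clamp y,z mm 104.27 100.95 Fy 6.99 Fz -0.04 M [ 1.46 -0.33  0.01]
t 14.55 tcp clamp y,z mm 104.07 100.96 Fy 8.77 Fz -0.51 M [ 1.63 -0.36  0.01]
```

```bash

for i in 1 2; do python3 -m jog '[{"translation":[-0.0005,0,0],"turn":0,"gripper":1},{"translation":[-0.0005,0,0],"turn":0,"gripper":1}]' >/dev/null; python3 st.py; done
```

```text
t 14.75 tcp clamp y,z mm 104.02 100.97 Fy 9.92 Fz 0.6 M [ 1.9  -0.34  0.02]
t 14.95 tcp clamp y,z mm 103.94 100.99 Fy 12.91 Fz 0.21 M [ 2.26 -0.35  0.07]
```

```bash

python3 -m jog '[{"translation":[-0.0005,0,0],"turn":0,"gripper":1},{"translation":[-0.0005,0,0],"turn":0,"gripper":1}]' >/dev/null; python3 st.py;for i in 1 2 3; do python3 -m jog '[{"translation":[0,0,0],"turn":0,"gripper":1},{"translation":[0,0,0],"turn":0,"gripper":1}]' >/dev/null; python3 st.py; done
python3 - <<'E'
from fit import *
r=cam("side");cv2.imwrite("pics/s9.png",cv2.resize(r["img"][195:265,235:315],None,fx=9,fy=9,interpolation=cv2.INTER_CUBIC))
E
```

```text
t 15.15 tcp clamp y,z mm 103.92 100.99 Fy 13.43 Fz 1.36 M [ 2.44 -0.3   0.02]
t 15.35 tcp clamp y,z mm 103.87 100.99 Fy 13.12 Fz 1.65 M [ 2.46 -0.35  0.06]
t 15.55 tcp clamp y,z mm 103.89 100.97 Fy 13.29 Fz 1.43 M [ 2.47 -0.33  0.04]
t 15.75 tcp clamp y,z mm 103.89 100.99 Fy 11.88 Fz 1.05 M [ 2.43 -0.24  0.05]
```

View pics/s9.png

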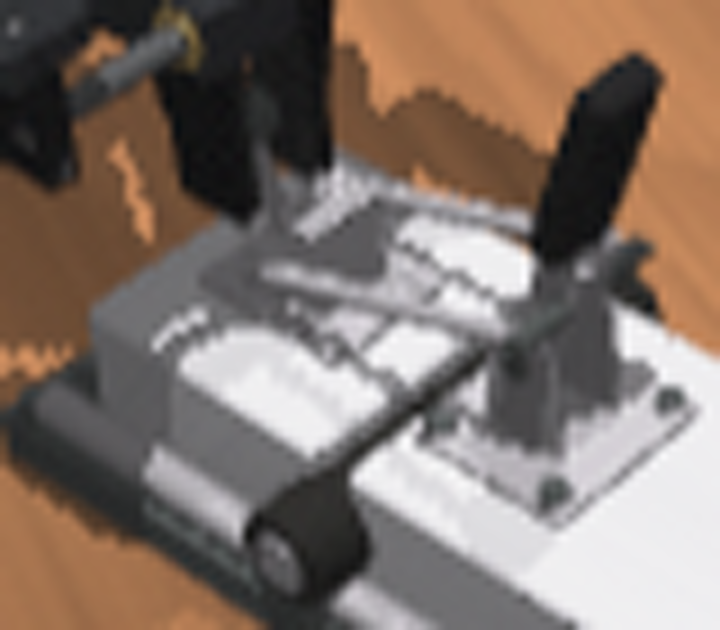

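```bash

python3 -m jog '[{"translation":[-0.0006,0,0],"turn":0,"gripper":1},{"translation":[-0.0006,0,0],"turn":0,"gripper":1},{"translation":[-0.0006,0,0],"turn":0,"gripper":1}]' >/dev/null; python3 st.py;for i in 1 2 ; do python3 -m jog '[{"translation":[0,0,0],"turn":0,"gripper":1},{"translation":[0,0,0],"turn":0,"gripper":1}]' >/dev/null; python3 st.py; done
```

```text
t 16.1 tcp clamp y,z mm 103.82 100.98 Fy 14.74 Fz 1.89 M [ 2.78 -0.29  0.06]
t 16.3 tcp clamp y,z mm 103.83 100.99 Fy 14.55 Fz 1.18 M [ 2.77 -0.3   0.04]
t 16.5 tcp clamp y,z mm 103.81 101.01 Fy 15.0 Fz 0.72 M [ 2.7  -0.32  0.01]
```

```bash

python3 -m jog '[{"translation":[0.001,0,0],"turn":0,"gripper":1},{"translation":[0.0015,0,0],"turn":0,"gripper":1},{"translation":[0.0015,0,0],"turn":0,"gripper":0.4},{"translation":[0.0015,0,0],"turn":0,"gripper":0.2},{"translation":[0.0015,0,0],"turn":0,"gripper":0.2},{"translation":[0.0015,0,0],"turn":0,"gripper":0.2},{"translation":[0.0015,0,0],"turn":0,"gripper":0.2}]' 
python3 st.py
python3 - <<'E'
from fit import *
r=cam("side");cv2.imwrite("pics/s10.png",cv2.resize(r["img"][175:265,215:335],None,fx=6.5,fy=6.5,interpolation=cv2.INTER_CUBIC))
E
```

```text
time: 17.2
ee_pos: [0.4927, 0.0613, 0.1012]
ee_rot: [-0.0, 0.557, 0.831, -0.0]
contact_force: [-0.4, -0.0, -0.0]
gripper_width: 0.0342
t 17.2 tcp clamp y,z mm 101.59 101.18 Fy 0.12 Fz -0.04 M [ 0.   -0.09  0.01]
```

View pics/s10.png

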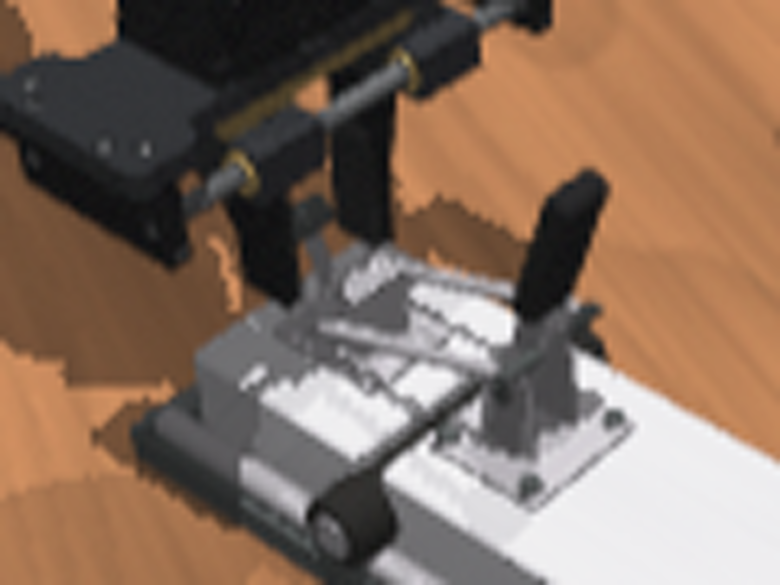

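```bash

python3 -m jog '[{"translation":[0,0,-0.025],"turn":0,"gripper":0.2},{"translation":[0,0,-0.06],"turn":0,"gripper":0.2},{"translation":[0,0,-0.1],"turn":0,"gripper":0.6},{"translation":[0,0,-0.115],"turn":0,"gripper":1},{"translation":[-0.04,0,-0.115],"turn":0,"gripper":1},{"translation":[-0.08,0,-0.115],"turn":0,"gripper":1},{"translation":[-0.096,0,-0.115],"turn":0,"gripper":1},{"translation":[-0.096,0,-0.115],"turn":0,"gripper":1},{"translation":[-0.096,0,-0.115],"turn":0,"gripper":1}]' 
python3 st.py;python3 solve.py 103.9 100.9
python3 - <<'E'
from fit import *
r=cam("side");cv2.imwrite("pics/s11.png",cv2.resize(r["img"][125:265,205:345],None,fx=4.2,fy=4.2,interpolation=cv2.INTER_CUBIC))
for c in("side","top"):
  if c=="top": r=cam(c)
  print(c,[(d["at"],round(d["score"],2)) for d in arm.spot_point(c,"lever_grip")][:1])
  for th in (1.0,1.1,1.2,1.3):
    p=np.load("p.npy");p[3]=th;m,W=model(p);print(th,proj(r,W(0,m["grip"])),proj(r,W(0,m["tip"])))
E
```

```text
time: 18.15
ee_pos: [0.5282, -0.0265, 0.2157]
ee_rot: [-0.001, 0.557, 0.83, -0.0]
contact_force: [-0.5, 0.9, -0.4]
gripper_width: 0.0007
t 18.15 tcp clamp y,z mm 6.94 215.71 Fy 1.02 Fz -0.44 M [ 0.04 -0.09 -0.07]
-1 (array([ 1.112, -0.317]), array([80.25, 73.05]), array([-13.1, 103.6]))
0 (array([ 1.17 , -0.323]), array([81.1, 73.2]), array([-12. , 104.4]))
1 (array([ 1.226, -0.329]), array([81.97, 73.32]), array([-11., 105.]))
side [([295.9, 208.9], 0.6)]
1.0 [[306.22507084 213.71355685]] [[312.25997399 211.36843994]]
1.1 [[303.5669906  211.21831685]] [[308.91823702 207.8937279 ]]
1.2 [[300.84418983 208.96274921]] [[305.45494452 204.70566477]]
1.3 [[298.09023293 206.97185732]] [[301.91577409 201.84238822]]
top []
1.0 [[337.49163072 228.63834113]] [[343.42749739 226.06402654]]
1.1 [[335.18789322 229.49281513]] [[340.63325971 227.08200761]]
1.2 [[332.77139452 230.40340013]] [[337.6545456  228.18699358]]
1.3 [[330.27026926 231.35959356]] [[334.52637241 229.36621082]]
```

View pics/s11.png

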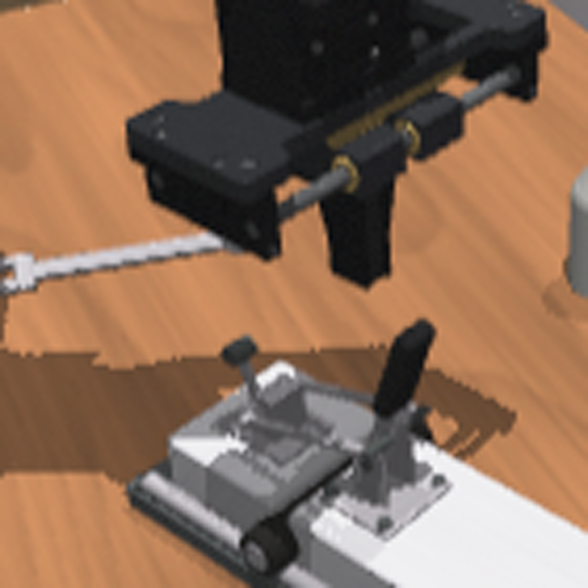

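```bash
python3 -m jog '[{"translation":[0,0,0.015],"turn":0,"gripper":1},{"translation":[0,0,0.032],"turn":0,"gripper":1},{"translation":[-0.005,0,0.032],"turn":0,"gripper":1},{"translation":[-0.01,0,0.032],"turn":0,"gripper":1},{"translation":[-0.01,0,0.032],"turn":0,"gripper":1},{"translation":[-0.01,0,0.032],"turn":0,"gripper":1}]' >/dev/null; python3 st.py
python3 - <<'E'
import numpy as np
for th in np.arange(1.3,-.05,-.1):
    u=np.array([-np.cos(th),np.sin(th)]);n=np.array([np.sin(th),np.cos(th)])
    print(round(th,2),((np.array([0,.086])+.08*u+.01*n+[.0095,.019])*1000).round(1))
E
```

```text
t 18.95 tcp clamp y,z mm -4.47 185.0 Fy -0.45 Fz 0.67 M [ 0.03 -0.09 -0.06]
1.3 [ -2.3 184.8]
1.2 [-10.2 183.2]
1.1 [-17.9 180.8]
1.0 [-25.3 177.7]
0.9 [-32.4 173.9]
0.8 [-39.1 169.4]
0.7 [-45.2 164.2]
0.6 [-50.9 158.4]
0.5 [-55.9 152.1]
0.4 [-60.3 145.4]
0.3 [-64.  138.2]
0.2 [-66.9 130.7]
0.1 [-69.1 122.9]
-0.0 [-70.5 115. ]
```

Now follow the arc in pieces, watching the force.

```bash
python3 -m jog '[{"translation":[-0.003,0,0.001],"turn":0,"gripper":1},{"translation":[-0.006,0,0.002],"turn":0,"gripper":1},{"translation":[-0.01,0,0.003],"turn":0,"gripper":1},{"translation":[-0.0135,0,0.0042],"turn":0,"gripper":1},{"translation":[-0.0135,0,0.0042],"turn":0,"gripper":1}]' >/dev/null; python3 st.py
python3 -m jog '[{"translation":[-0.0025,0,0.001],"turn":0,"gripper":1},{"translation":[-0.005,0,0.0021],"turn":0,"gripper":1},{"translation":[-0.0074,0,0.0031],"turn":0,"gripper":1},{"translation":[-0.0074,0,0.0031],"turn":0,"gripper":1}]' >/dev/null; python3 st.py
```

```text
t 19.45 tcp clamp y,z mm -18.12 180.28 Fy 2.83 Fz 4.25 M [ 0.45 -0.19 -0.02]
t 19.85 tcp clamp y,z mm -25.26 177.03 Fy 2.71 Fz 4.19 M [ 0.51 -0.2   0.05]
```

```bash
python3 -m jog '[{"translation":[-0.0035,0,0.0018],"turn":0,"gripper":1},{"translation":[-0.0071,0,0.0038],"turn":0,"gripper":1},{"translation":[-0.0105,0,0.006],"turn":0,"gripper":1},{"translation":[-0.0138,0,0.0083],"turn":0,"gripper":1},{"translation":[-0.0138,0,0.0083],"turn":0,"gripper":1}]' >/dev/null; python3 st.py
python3 - <<'E'
from fit import *
r=cam("side");cv2.imwrite("pics/s12.png",cv2.resize(r["img"][155:265,225:345],None,fx=5,fy=5,interpolation=cv2.INTER_CUBIC))
E
```

```text
t 20.35 tcp clamp y,z mm -39.26 168.12 Fy 1.9 Fz 2.76 M [ 0.57 -0.37  0.04]
```

View pics/s12.png

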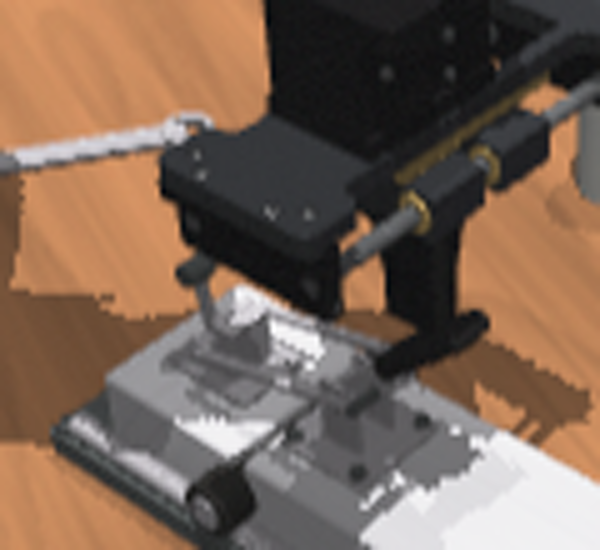

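```bash
python3 - <<'E'
from fit import *
r=cam("side");cv2.imwrite("pics/s13.png",cv2.resize(r["img"][200:255,235:305],None,fx=11,fy=11,interpolation=cv2.INTER_CUBIC))
r2=cam("wrist");cv2.imwrite("pics/w13.png",cv2.resize(r2["img"][50:310,200:440],None,fx=2.5,fy=2.5))
print([(d["at"],d["score"]) for d in arm.spot_point("wrist","loop_bar")+arm.spot_point("wrist","keeper_seat")+arm.spot_point("wrist","loop_knob")])
p=np.load("p.npy");m,W=model(p)
print(proj(r2,np.array([W(0,(.0835,.0745)),W(0,(.103,.0975))])))
E
```

```text
[([324.1, 55.8], 0.67), ([321.6, 16.4], 0.32), ([321.9, 16.3], 0.72)]
[[321.68931043  47.26301414]
 [321.65917338  14.2099035 ]]
```

View pics/s13.png

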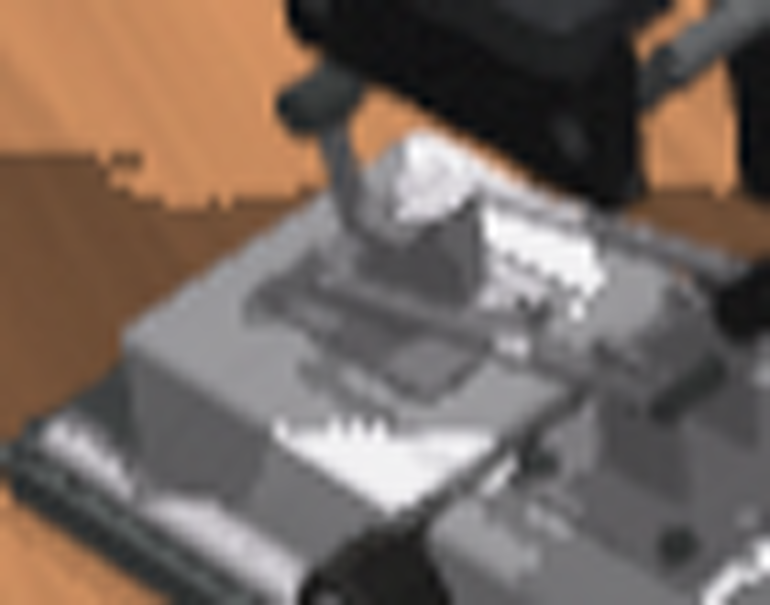

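View pics/w13.png

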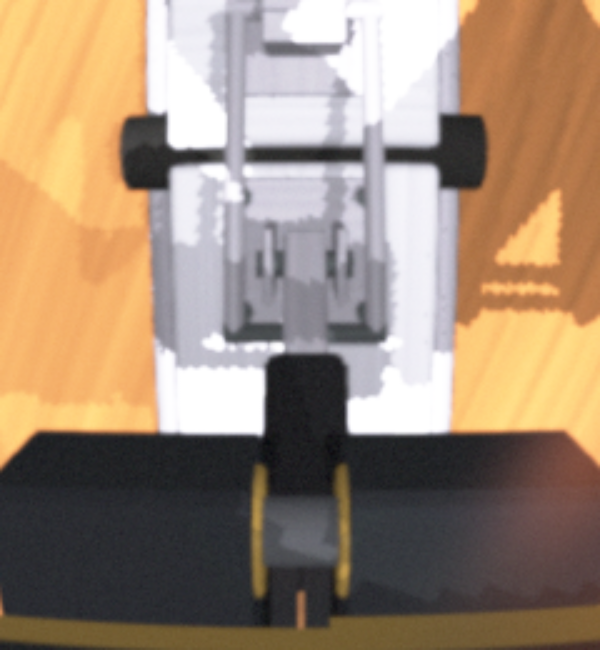

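```bash
python3 -m jog '[{"translation":[-0.003,0,0.0026],"turn":0,"gripper":1},{"translation":[-0.0061,0,0.0052],"turn":0,"gripper":1},{"translation":[-0.009,0,0.008],"turn":0,"gripper":1},{"translation":[-0.0118,0,0.011],"turn":0,"gripper":1},{"translation":[-0.0118,0,0.011],"turn":0,"gripper":1}]' >/dev/null; python3 st.py
python3 -m jog '[{"translation":[-0.0025,0,0.003],"turn":0,"gripper":1},{"translation":[-0.005,0,0.0063],"turn":0,"gripper":1},{"translation":[-0.0072,0,0.0096],"turn":0,"gripper":1},{"translation":[-0.0094,0,0.013],"turn":0,"gripper":1},{"translation":[-0.0094,0,0.013],"turn":0,"gripper":1}]' >/dev/null; python3 st.py
python3 - <<'E'
from fit import *
r=cam("side");cv2.imwrite("pics/s14.png",cv2.resize(r["img"][185:265,235:345],None,fx=7,fy=7,interpolation=cv2.INTER_CUBIC))
E
```

```text
t 21.15 tcp clamp y,z mm -50.91 156.93 Fy 2.37 Fz 0.75 M [ 0.36 -0.07 -0.  ]
t 21.65 tcp clamp y,z mm -60.86 144.1 Fy -0.28 Fz 1.09 M [ 0.02 -0.13  0.03]
```

View pics/s14.png

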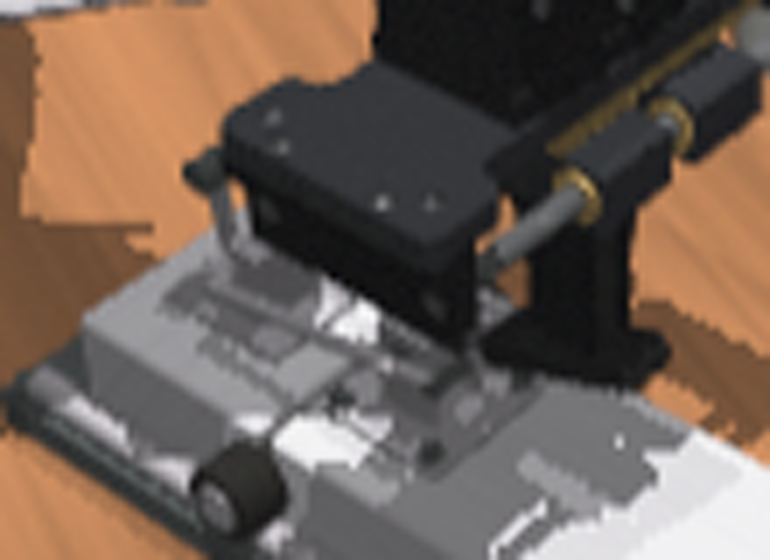

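```bash
python3 -m jog '[{"translation":[0,0,-0.04],"turn":0,"gripper":1},{"translation":[0.0,0,-0.08],"turn":0,"gripper":1},{"translation":[-0.03,0,-0.12],"turn":0,"gripper":1},{"translation":[-0.06,0,-0.13],"turn":0,"gripper":1},{"translation":[-0.06,0,-0.13],"turn":0,"gripper":1},{"translation":[-0.06,0,-0.13],"turn":0,"gripper":1}]' >/dev/null; python3 st.py
python3 - <<'E'
from fit import *
r=cam("side");cv2.imwrite("pics/s15.png",cv2.resize(r["img"][185:275,235:345],None,fx=7,fy=6.6,interpolation=cv2.INTER_CUBIC))
for th in (0,.1,.2,.3,.5):
    p=np.load("p.npy");p[3]=th;m,W=model(p);print(th,proj(r,W(0,m["grip"])),proj(r,W(0,m["tip"])))
print([d["at"] for d in arm.spot_point("side","lever_grip")])
r=cam("wrist");cv2.imwrite("pics/w15.png",r["img"])
E
```

```text
t 22.3 tcp clamp y,z mm -120.68 274.7 Fy 0.39 Fz -0.77 M [ 0.05 -0.12  0.02]
0 [[322.92203926 244.29794156]] [[330.96677517 251.03952317]]
0.1 [[322.37864327 241.34717446]] [[330.65819738 247.44423087]]
0.2 [[321.54980153 238.27220253]] [[329.97173248 243.63661734]]
0.3 [[320.44175532 235.10840657]] [[328.90872012 239.66011866]]
0.5 [[317.433629   228.66563414]] [[325.68765423 231.39368737]]
[[318.1, 233.2]]
```

View pics/s15.png

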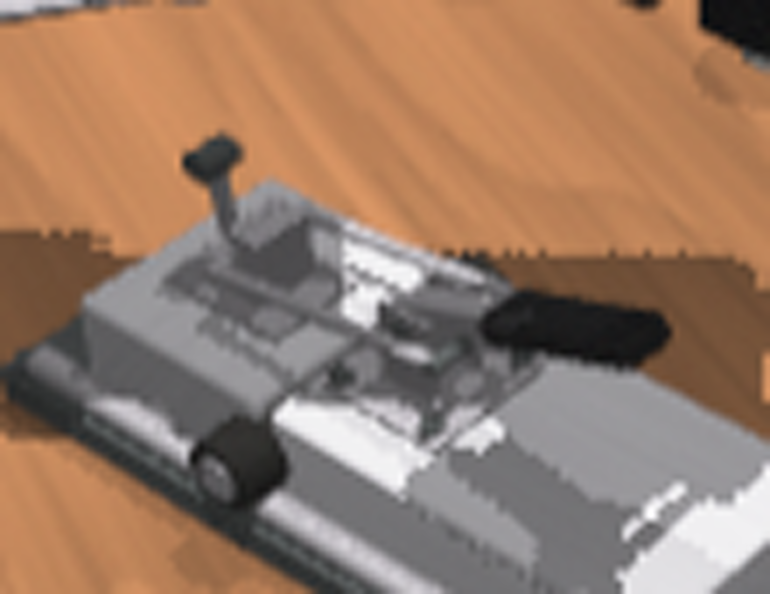

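View pics/w15.png

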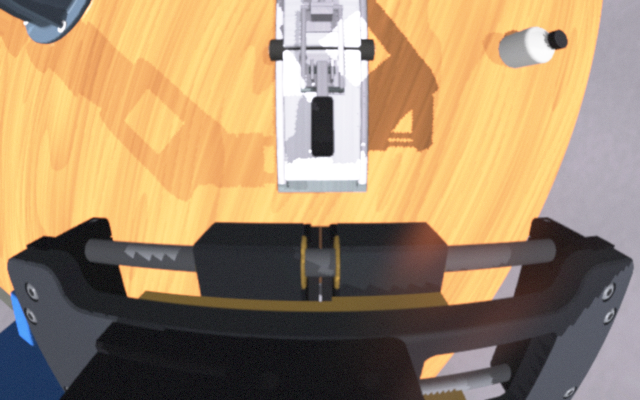

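```bash
python3 -m jog '[{"translation":[0.03,0,0.01],"turn":0,"gripper":1},{"translation":[0.058,0,0.03],"turn":0,"gripper":1},{"translation":[0.058,0,0.07],"turn":0,"gripper":1},{"translation":[0.058,0,0.11],"turn":0,"gripper":1},{"translation":[0.058,0,0.122],"turn":0,"gripper":1},{"translation":[0.058,0,0.122],"turn":0,"gripper":1},{"translation":[0.058,0,0.122],"turn":0,"gripper":1}]' >/dev/null; python3 st.py
```

```text
t 23.15 tcp clamp y,z mm -62.43 153.46 Fy -0.05 Fz 0.7 M [-0.01 -0.16  0.08]
```

```bash
python3 -m jog '[{"translation":[0,0,0.006],"turn":0,"gripper":1},{"translation":[-0.001,0,0.011],"turn":0,"gripper":1},{"translation":[-0.0016,0,0.0153],"turn":0,"gripper":1},{"translation":[-0.003,0,0.019],"turn":0,"gripper":1},{"translation":[-0.0045,0,0.0228],"turn":0,"gripper":1},{"translation":[-0.0045,0,0.0228],"turn":0,"gripper":1}]' >/dev/null; python3 st.py
python3 -m jog '[{"translation":[-0.001,0,0.003],"turn":0,"gripper":1},{"translation":[-0.002,0,0.0058],"turn":0,"gripper":1},{"translation":[-0.002,0,0.0058],"turn":0,"gripper":1}]' >/dev/null; python3 st.py
python3 -m jog '[{"translation":[0,0,0.002],"turn":0,"gripper":1},{"translation":[0,0,0.004],"turn":0,"gripper":1},{"translation":[0,0,0.004],"turn":0,"gripper":1}]' >/dev/null; python3 st.py
python3 - <<'E'
from fit import *
r=cam("side");cv2.imwrite("pics/s16.png",cv2.resize(r["img"][185:275,235:345],None,fx=7,fy=6.6,interpolation=cv2.INTER_CUBIC))
E
```

```text
t 23.75 tcp clamp y,z mm -66.39 129.12 Fy -0.14 Fz 0.47 M [ 0.01 -0.11 -0.01]
t 24.05 tcp clamp y,z mm -68.43 123.57 Fy 0.32 Fz 0.07 M [-0.   -0.12 -0.01]
t 24.35 tcp clamp y,z mm -68.35 119.77 Fy 0.33 Fz 0.36 M [ 0.06 -0.15 -0.03]
```

View pics/s16.png

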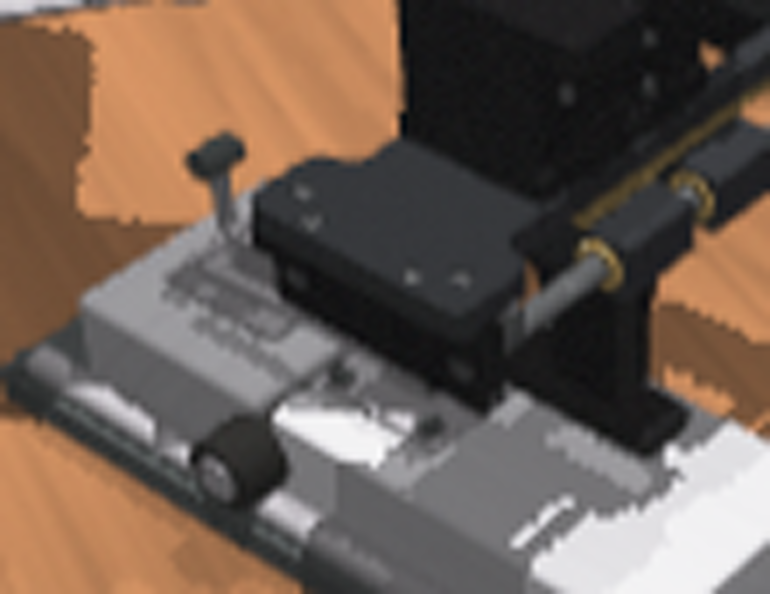

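```bash
for i in 1 2 3; do python3 -m jog '[{"translation":[0,0,0.0013],"turn":0,"gripper":1},{"translation":[0,0,0.0013],"turn":0,"gripper":1}]' >/dev/null; python3 st.py; done
```

```text
t 24.6 tcp clamp y,z mm -68.47 118.68 Fy 1.06 Fz -0.31 M [-0.03 -0.1  -0.01]
t 24.8 tcp clamp y,z mm -68.43 117.33 Fy -0.5 Fz -0.43 M [ 0.05 -0.17  0.02]
t 25.0 tcp clamp y,z mm -68.44 116.01 Fy -0.68 Fz -0.28 M [ 0.03 -0.16  0.04]
```

```bash
for i in 1 2 3; do python3 -m jog '[{"translation":[0,0,0.001],"turn":0,"gripper":1},{"translation":[0,0,0.001],"turn":0,"gripper":1}]' >/dev/null; python3 st.py; done
```

```text
t 25.2 tcp clamp y,z mm -68.57 115.4 Fy 0.49 Fz 2.88 M [ 0.07 -0.04 -0.06]
t 25.4 tcp clamp y,z mm -68.57 115.32 Fy 1.04 Fz 7.89 M [ 0.12  0.27 -0.02]
t 25.6 tcp clamp y,z mm -68.61 115.25 Fy 2.39 Fz 13.48 M [0.19 0.48 0.07]
```

```bash
python3 -m jog '[{"translation":[0,0,-0.01],"turn":0,"gripper":1},{"translation":[0,0,-0.05],"turn":0,"gripper":1},{"translation":[0,0,-0.09],"turn":0,"gripper":1},{"translation":[-0.03,0,-0.13],"turn":0,"gripper":1},{"translation":[-0.06,0,-0.15],"turn":0,"gripper":1},{"translation":[-0.1,0,-0.15],"turn":0,"gripper":1},{"translation":[-0.1,0,-0.15],"turn":0,"gripper":1},{"translation":[-0.1,0,-0.15],"turn":0,"gripper":1},{"translation":[-0.1,0,-0.15],"turn":0,"gripper":1}]' >/dev/null; python3 st.py
python3 - <<'E'
from fit import *
r=cam("side");cv2.imwrite("pics/s17.png",cv2.resize(r["img"][185:275,235:345],None,fx=7,fy=6.6,interpolation=cv2.INTER_CUBIC))
r=cam("top");cv2.imwrite("pics/t17.png",cv2.resize(r["img"][186:286,254:394],None,fx=5.5,fy=5.5,interpolation=cv2.INTER_CUBIC))
E
```

```text
t 26.5 tcp clamp y,z mm -167.18 262.32 Fy 0.44 Fz 0.28 M [ 0.   -0.11  0.01]
```

View pics/s17.png

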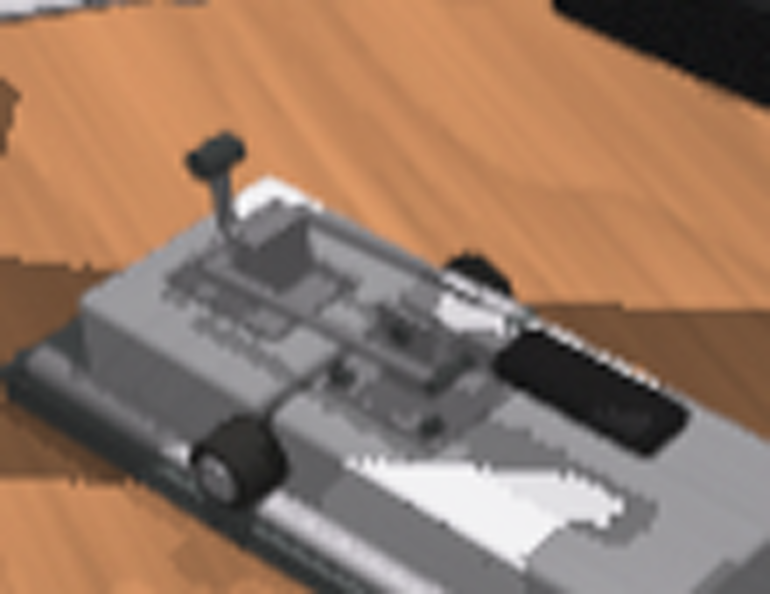

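View pics/t17.png

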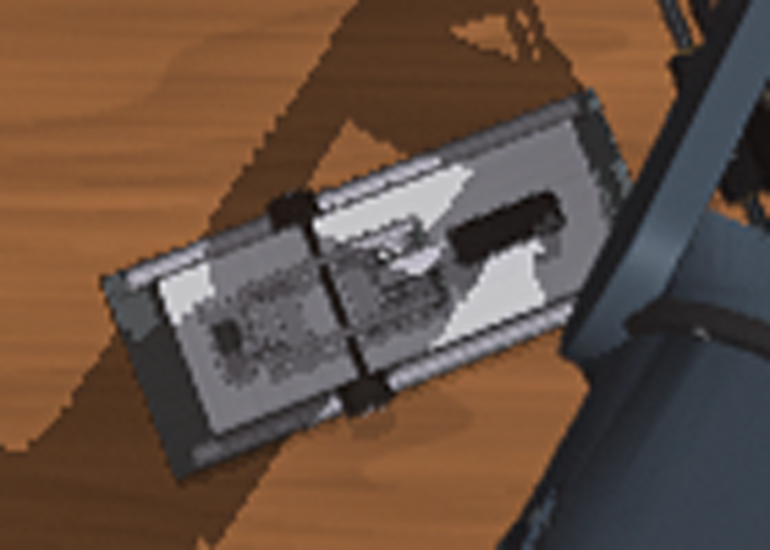

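```bash
python3 -c "
from station import arm
print(arm.close_job())"
```

```text
the job is handed in; nothing more can be done
None
```

The draw latch is closed and the job is handed in, at about 26.6 s of the 67 s allowed. No verdict came back.

- **Loop:** I gripped it by the knob and swung the bar over the lip. I felt the keeper floor with about 11 N downward, then lifted off it and drew the bar back under the hook. It met the post about 2.5 mm nearer the lever than nominal, within the stated screw setting.
- **Light bearing on the keeper:** The pull was 12–13 N for about 0.6 s, then about 15 N for another 0.5 s. Some 7 N of that was the drag felt before contact, so I judged the keeper load at 6–8 N. That is worked out from the wrist force, not measured directly. I then eased off and let go, and the loop stayed put.
- **Lever:** I pressed it along its arc with the closed fingertips, feeling at most about 5 N. It first rested just short of centre, at about 0.35 rad, because I had backed off too early. A second press took it over centre. I then felt for the stop, building up to about 14 N there before letting go.

**Last checks:**
- The side picture shows the lever tip within a pixel of where 0 rad should put it.
- The bar is still hooked and the loose half is visibly drawn in. By geometry that is about 6 mm; I did not measure it directly.
- The arm is clear, with no contact force beyond sensor noise.
- I did not measure the bystanders again, but the arm went nowhere near them after the start.

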